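# Put the amber dye flask on the stirrer

## Robot

A 7-joint arm with a two-finger parallel gripper is mounted at the origin on a cart in front of the work surface, level with it; the furniture and walls round the work are solid. World frame = base frame: x ahead of the robot, y to its left, z up, the work surface at z = 0. Lengths are in m, angles in rad, forces in N, time in s.
With the tool pointing down it reaches from about 0.425 to 0.875 m from the base axis. Payload 4.7 kg.
Tool frame: the origin (TCP) lies midway between the tips of the shut fingers; the grasp point (between the pads) lies 19 mm behind it; y points along the fingers, z is the direction in which the jaws open and shut, and the axes are right-handed (so a half turn about y gives the same grasp; the last joint's range is limited). The gripper opens to 87 mm and grips with 3 to 60 N. Pads are 19 mm wide; open, the fingers measure 117 mm over their backs; the gripper's body (75 mm by 190 mm) begins 51 mm behind the grasp point.
Start: joints at [-1.301, 0.321, -0.07, 1.45, 0.023, 1.371, -0.057], TCP at [0.164, 0.629, 0.223] pointing down, gripper open.
Joint ranges: [-2.86, 2.86], [-0.3, 2.09], [-1.38, 1.24], [0.06, 2.45], [-1.56, 4.7], [0.09, 2.05], [-2.69, 2.69]. Speed limits (rad/s): [2.57, 2.57, 3.14, 3.14, 3.14, 3.14, 3.14].

## Interface

Orientations are given as a rotation vector (axis times angle).
In Python, from bench import ctrl gives the robot as it stands.
- The arm moves only by the tool play_rows, never from a script. Its arguments are lists of equal length, an entry for each row: "translation": the shift along the tool's x, y, z in mm, a list of three; "turn": the turn, a rotation vector about the tool's x, y, z in rad, a list of three; "fingers": the opening, from -1 (shut) to 1 (fully open), so that 0 is half open. In form: {"translation": [[dx, dy, dz], ...], "turn": [[wx, wy, wz], ...], "fingers": [fingers, ...]}. A call has exactly 10 rows; each row shifts and turns the commanded pose from where the row before left it, along the tool's axes as they then stand; what a row does not reach is not made up. A row lasts 1/12 s, in which the tool goes at most 41.7 mm and 7.16 degrees, less where a joint would pass 70% of its speed; a pose out of reach is approached as far as the arm can. A call with a gripper value outside its range is refused whole. The fingers move at their own pace and stop on an object; "grip_force" is the grip in N (left out, the last holds). Time passes only in rows, so rows that do not move let the fingers close, or fill a call up. It gives the time, the measured TCP pose, the force and the opening at its end, in the units of the state.
- ctrl.get_state(): the state, without advancing time (a new reading comes with each control period).
- ctrl.get_image(name): name is "scene" or "top"; returns the picture (384x512x3 uint8, blue, green, red); there is no depth.
- ctrl.camera_info(name): a dict with "camera_matrix" (3x3 intrinsics, pixels), "R" (3x3) and "t" (3): a world point X has camera coordinates R X + t. Camera axes: x right, y down, z forward; pixel columns grow to the right and rows downward; lengths in m; the calibration is good to about 2 mm. A picture is of the moment at which its call begins. camera_info takes no time and is no camera call.
- ctrl.close_job(): hands the job in, once; it reports no verdict.
The state is a dict: "time": time; "joint_positions": joint angles; "qd": joint speeds; "joint_torque": joint torques, N m; "position": TCP position; "tool_rot": TCP orientation; "ft_force": force on the tool from outside, world axes, zero at the start; "torque": the same for the moment, N m; "grip_width": opening from 0.0 (shut) to 1.0 (fully open).
Only numpy, scipy, OpenCV 4.12 (cv2) and the standard library are available. Lean on these libraries where they do the work, as an engineer would, in place of code of your own. Each camera call takes 0.05 s, during which the arm holds its last target.

## Task

Get the amber round-bottomed flask stirring: lay the cork ring flat in the middle of the magnetic stirrer's round plate, take the flask off the tape roll where it was parked leaning, and set it down gently in the ring so that it sits upright and centred. Only then turn the stirrer's speed knob up to the green middle mark. Leave the petri dish, the objective can and the filter cube where they are.

Things in the scene. Friction and masses are not known exactly. Their poses are not given: they have to be found in the camera images.
- flask: Rigid amber flask, 0.24 kg: ball 84 mm across, neck 28 mm, black screw cap 30 mm. Origin = ball centre, z axis up through the neck; along z the ball's bottom is at -42 mm, neck 40 to 66, cap 66 to 92 mm; grip either. The ball can turn in a ring like a ball joint and stays as left. Starts in the tape roll's hole, neck leaning 22 degrees, within about 70 degrees of straight towards the robot.
- cork_ring: Loose ring of brown cork, 50 g, flat on the bench: 96 mm outside, hole 52 mm, 25 mm high. Upper inside edge is a 45 degree seat, 68 mm wide at the top face, 52 mm at 17 mm height: the wall is 14 mm thick at the top, 22 mm below. Origin in the centre of its underside, z up. The seated flask's ball centre is 50 mm above the ring's underside (8 mm free under the ball).
- tape_roll: Loose roll of tan masking tape flat on the bench, 102 mm outside, hole 76 mm, 25 mm high, 150 g; the flask is parked in its hole. Origin in the centre of its underside. It may be left anywhere on the bench.
- plate_center (a point): Centre of the top face of the stirrer's flat round grey plate (134 mm across, printed circles), 50 mm above the bench. z up; x points away from the knob, whose axis lies 125 mm from here along -x. The stirrer is a fixed white case, 156 mm wide, from -161 to +75 mm along this x; its top is 44 mm above the bench.
- speed_knob (a joint): Angle of the speed knob, 0 to 2.79 rad, growing clockwise seen from above. 0 is the stop at the low (off) end, white pointer 80 degrees anticlockwise of plate_center's x axis. The green middle mark, pointer straight at the plate's centre, is 1.40. Light friction (0.03 N m); it stays where left; starts at 0 to 0.25.
- knob_top (a point): Centre of the top of the speed knob: a grey ribbed upright cylinder, 30 mm across, vertical axis, standing 25 mm above the case's top, with a skirt 38 mm across round its lowest 3 mm. x axis = the pointer's direction.
- petri_dish: Closed petri dish, 60 mm diameter, 14 mm high, lying on the bench; origin under its centre. Not to be moved.
- objective_can: Black upright screw can, 41 mm diameter, 68 mm high; origin under its centre. Not to be moved.
- filter_cube: Black filter cube, 43x34x32 mm, with coloured windows; origin under its centre. Not to be moved.
Mind the look-alikes: they are no part of the job. What is shaped like the flask but blue or red is not meant.

How it is judged:
On the way, in this order (a step that is already met when the one before it is completed fails the run):
1. the cork ring lies flat and let go in the middle of the stirrer's plate (distance between cork_ring and plate_center below 0.01 m and angle between cork_ring's own z axis and vertical below 0.06 rad and contact force between the fingers and cork_ring below 0.05 N), for 0.2 s.
2. the flask sits upright in the ring, let go, with the knob still at the low end (horizontal distance between flask and cork_ring below 0.004 m and horizontal distance between flask and plate_center below 0.01 m and z of flask in the frame of plate_center between 0.046 and 0.0535 m and angle between flask's own z axis and vertical below 0.09 rad and contact force between the fingers and flask below 0.05 N and value of joint speed_knob below 0.5 rad), for 0.2 s.
At the end, for the whole second after the job is handed in: Cork ring flat on the plate, within 10 mm of its centre. Flask at rest in the ring: ball within 4 mm of the ring's axis, 10 mm of the plate's centre and 46 to 53.5 mm above the plate, neck within 0.09 rad (5 degrees) of vertical. Knob at 1.2 to 1.6 rad, the green mark (distance between cork_ring and plate_center below 0.01 m and angle between cork_ring's own z axis and vertical below 0.06 rad and horizontal distance between flask and cork_ring below 0.004 m and horizontal distance between flask and plate_center below 0.01 m and z of flask in the frame of plate_center between 0.046 and 0.0535 m and angle between flask's own z axis and vertical below 0.09 rad and linear speed of flask below 0.02 m/s and angular speed of flask below 0.2 rad/s and value of joint speed_knob between 1.2 and 1.6 rad); the robot touches nothing.
It fails at once if the flask is dropped or knocked so that it falls or rolls freely (faster than 0.4 m/s while not held) (contact force between the fingers and flask below 0.05 N and linear speed of flask above 0.4 m/s).
It fails at once if the flask is banged down hard (over 50 N on the ring or the stirrer) (contact force between flask and cork_ring above 50 N or contact force between flask and stirrer above 50 N).
It fails at once if the stirrer is turned up (knob over 0.6 rad) while the flask is not seated over the plate (value of joint speed_knob above 0.6 rad and distance between flask and plate_center above 0.056 m).
It fails at once if the petri dish, the objective can or the filter cube is moved by more than 20 mm (distance of any of petri_dish, objective_can, filter_cube from where it was at the start of the episode above 0.02 m).
It also fails if it takes over 64 s, if anything falls off the work surface, if the arm or the gripper's body presses on something with over 40 N, if the wrist force passes 120 N, or if a joint passes its speed limit or range.

## Working session

There is one attempt and no reset: what is moved stays moved. The work goes in short steps, Python scripts to look and compute and a tool call to move; the robot and the scene stay as the last step left them, time stands still between calls to the robot, and variables do not carry over. Pictures are saved under pics/ and viewed, and the job is handed in when it is done.

Besides the shell and the picture viewer there is one more tool, called by a JSON object that holds its "api" and its "payload". play_rows: Moves the arm, as the interface text tells. Its arguments: {"type":"object","properties":{"translation":{"type":"array"},"turn":{"type":"array"},"fingers":{"type":"array"},"grip_force":{"type":"number"}},"required":["translation","turn","fingers"]}

```bash
ls; mkdir -p pics; python3 - <<'E'
from bench import ctrl
import cv2,numpy as np
np.set_printoptions(precision=4,suppress=True)
print(ctrl.get_state())
for n in("scene","top"):
    im=ctrl.get_image(n);cv2.imwrite(f"pics/{n}0.png",im)
    print(n,ctrl.camera_info(n))
E
```

```text
pics
{'time': 0.0, 'joint_positions': array([-1.3009,  0.3218, -0.0701,  1.4517,  0.0226,  1.3708, -0.0569]), 'qd': array([ 0.001 ,  0.0001,  0.0016, -0.0009,  0.0001, -0.0008,  0.0004]), 'joint_torque': array([ -0.0005, -49.129 ,  -0.404 , -31.2529,  -0.0639,   0.0439,
         0.0002]), 'position': array([0.1644, 0.6283, 0.2215]), 'tool_rot': array([-1.5634,  0.201 , -0.2007]), 'ft_force': array([0.2679, 0.0454, 0.2546]), 'torque': array([ 0.0558, -0.0312,  0.0158]), 'grip_width': 0.9973085021140713}
scene {'camera_matrix': array([[494.1017,   0.    , 260.6518],
       [  0.    , 494.1017, 196.2035],
       [  0.    ,   0.    ,   1.    ]]), 'R': array([[ 0.6618, -0.7496, -0.0135],
       [-0.543 , -0.4668, -0.6981],
       [ 0.5169,  0.4693, -0.7159]]), 't': array([-0.1552,  0.432 ,  1.0765])}
top {'camera_matrix': array([[349.3687,   0.    , 260.8774],
       [  0.    , 349.3687, 189.9854],
       [  0.    ,   0.    ,   1.    ]]), 'R': array([[-0.0169, -0.9996,  0.0242],
       [-0.9894,  0.0133, -0.1443],
       [ 0.1439, -0.0264, -0.9892]]), 't': array([0.2218, 0.503 , 1.1222])}
```

View pics/scene0.png

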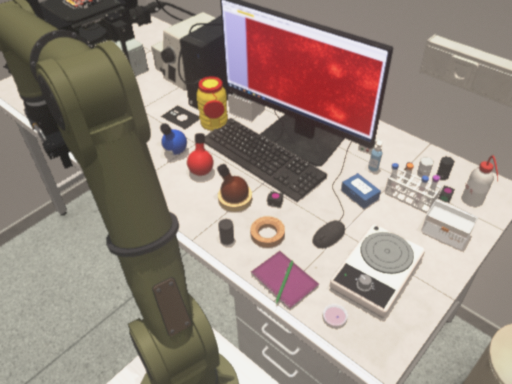

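View pics/top0.png

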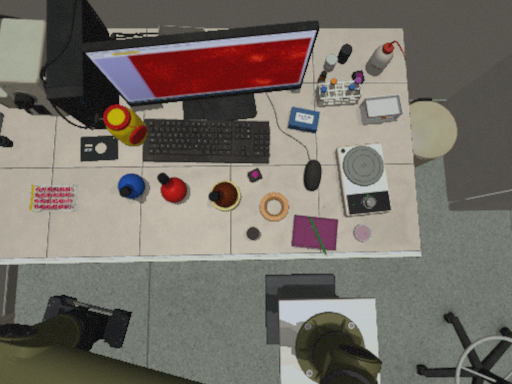

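```bash
python3 - <<'E'
import cv2
t=cv2.imread("pics/top0.png");s=cv2.imread("pics/scene0.png")
def crop(im,x0,y0,x1,y1,k,n):
    c=cv2.resize(im[y0:y1,x0:x1],None,fx=k,fy=k,interpolation=cv2.INTER_CUBIC)
    for x in range((x0+9)//10*10,x1,10):
        cv2.line(c,((x-x0)*k,0),((x-x0)*k,6 if x%50 else 14),(0,255,0),1)
        if x%20==0: cv2.putText(c,str(x),((x-x0)*k+2,14),0,.35,(0,255,0),1)
    for y in range((y0+9)//10*10,y1,10):
        cv2.line(c,(0,(y-y0)*k),(6 if y%50 else 14,(y-y0)*k),(0,255,0),1)
        if y%20==0: cv2.putText(c,str(y),(2,(y-y0)*k+12),0,.35,(0,255,0),1)
    cv2.imwrite("pics/"+n,c)
crop(t,195,160,305,250,7,"t_a.png")
crop(t,325,130,425,230,6,"t_b.png")
crop(s,205,150,305,250,6,"s_a.png")
crop(s,320,215,440,335,5,"s_b.png")
E
```

```text
(no output)
```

View pics/t_a.png

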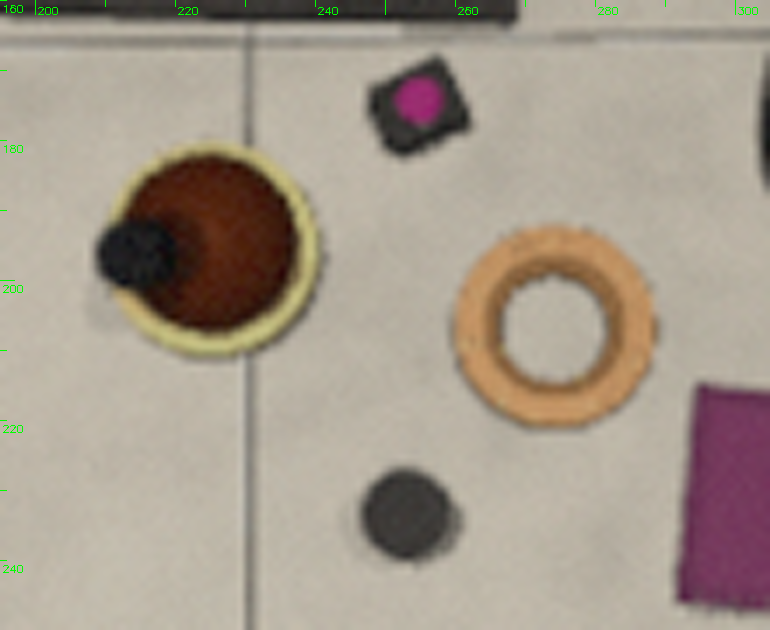

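View pics/t_b.png

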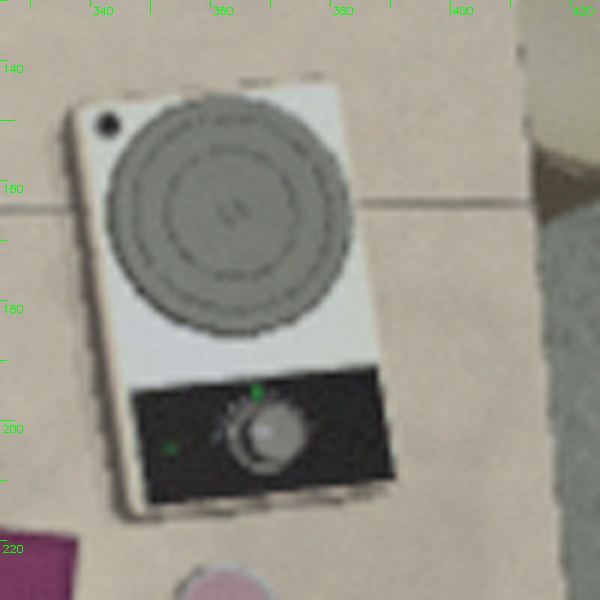

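View pics/s_a.png

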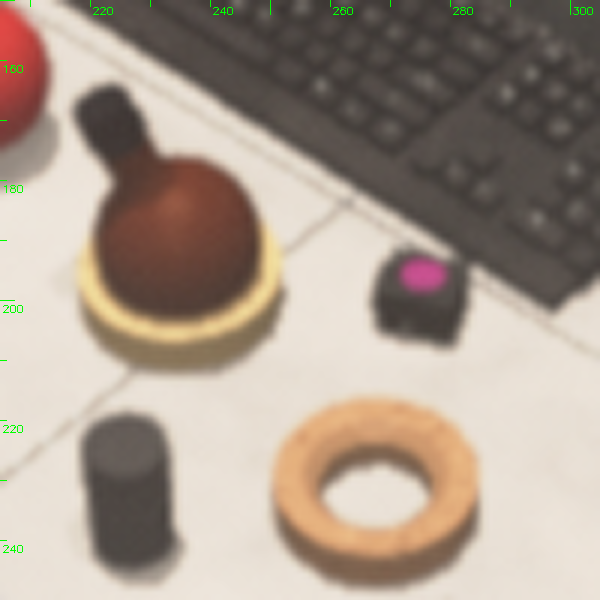

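View pics/s_b.png

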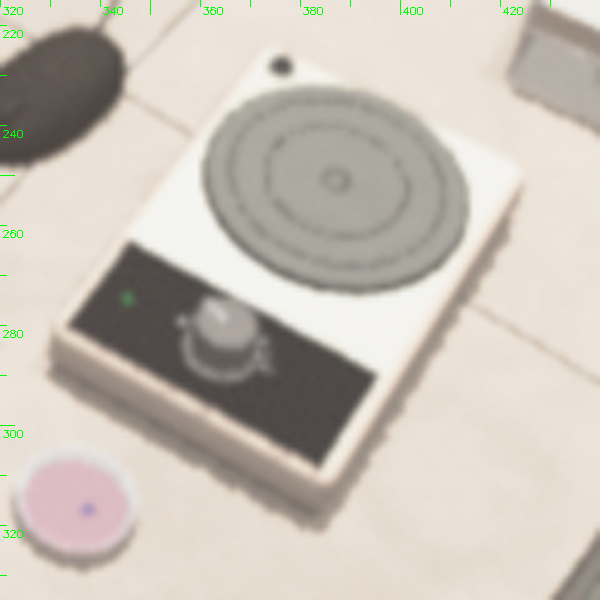

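```bash
cat > h.py <<'E'
import cv2,numpy as np
from scipy.spatial.transform import Rotation as Ro
from scipy.optimize import least_squares
np.set_printoptions(precision=4,suppress=True)
C={'scene':(np.array([[494.1017,0,260.6518],[0,494.1017,196.2035],[0,0,1]]),np.array([[.6618,-.7496,-.0135],[-.543,-.4668,-.6981],[.5169,.4693,-.7159]]),np.array([-.1552,.432,1.0765])),
'top':(np.array([[349.3687,0,260.8774],[0,349.3687,189.9854],[0,0,1]]),np.array([[-.0169,-.9996,.0242],[-.9894,.0133,-.1443],[.1439,-.0264,-.9892]]),np.array([.2218,.503,1.1222]))}
def proj(n,X):
    K,R,t=C[n];c=np.atleast_2d(X)@R.T+t;return (c/c[:,2:])@K.T[:,:2]
def tri(ps,pt):
    P=[C[n][0]@np.c_[C[n][1],C[n][2]] for n in('scene','top')]
    X=cv2.triangulatePoints(P[0],P[1],np.array(ps,float),np.array(pt,float)).ravel();X=X[:3]/X[3]
    return X,(proj('scene',X)-ps).ravel(),(proj('top',X)-pt).ravel()
def onz(n,p,z):
    K,R,t=C[n];d=R.T@np.linalg.inv(K)@[p[0],p[1],1];o=-R.T@t;return o+d*(z-o[2])/d[2]
def snap(tag,crops=()):
    """crops: list of (cam,x0,y0,x1,y1,k)"""
    from bench import ctrl
    ims={}
    for cam in sorted({c[0] for c in crops}):
        ims[cam]=ctrl.get_image(cam);cv2.imwrite(f"pics/{tag}_{cam}.png",ims[cam])
    for i,c in enumerate(crops): crop(ims[c[0]],*c[1:],f"{tag}_c{i}.png")
def crop(im,x0,y0,x1,y1,k,n):
    c=cv2.resize(im[y0:y1,x0:x1],None,fx=k,fy=k,interpolation=cv2.INTER_CUBIC)
    for x in range((x0+9)//10*10,x1,10):
        X=int((x-x0+.5)*k);cv2.line(c,(X,0),(X,6),(0,255,0),1)
        if x%20==0: cv2.putText(c,str(x),(X+2,14),0,.35,(0,255,0),1)
    for y in range((y0+9)//10*10,y1,10):
        Y=int((y-y0+.5)*k);cv2.line(c,(0,Y),(6,Y),(0,255,0),1)
        if y%20==0: cv2.putText(c,str(y),(2,Y+12),0,.35,(0,255,0),1)
    cv2.imwrite("pics/"+n,c)
E
python3 - <<'E'
from h import *
t=cv2.imread("pics/top0.png");s=cv2.imread("pics/scene0.png")
def px(c,x0,y0,k): return ((c[0]+.5)/k-.5+x0,(c[1]+.5)/k-.5+y0)
print('plate',tri(px((336,180),320,215,5),px((233,211),325,130,6)))
print('knob',tri(px((227,325),320,215,5),px((278,431),325,130,6)))
print('ball',tri(px((178,238),205,150,6),px((211,242),195,160,7)))
print('cap',tri(px((105,108),205,150,6),px((133,254),195,160,7)))
# ring top by outer ellipse of top face
print('ringtop',tri(px((376,477),205,150,6),px((556,326),195,160,7)))
E
```

```text
plate (array([ 0.5851, -0.1287,  0.0471]), array([-0.0804,  0.0283]), array([ 0.0858, -0.1003]))
knob (array([ 0.4602, -0.1404,  0.0638]), array([-0.0982,  0.0303]), array([ 0.0999, -0.1175]))
ball (array([0.4936, 0.3324, 0.0419]), array([-0.1315,  0.0194]), array([ 0.1529, -0.1843]))
cap (array([0.4781, 0.3597, 0.1229]), array([-0.1733,  0.0229]), array([ 0.2085, -0.2518]))
ringtop (array([0.4544, 0.1701, 0.0202]), array([-0.2371,  0.0441]), array([ 0.259 , -0.3098]))
```

```bash
cat >> h.py <<'E'
def mask_hull(im,box,lo,hi):
    x0,y0,x1,y1=box;hsv=cv2.cvtColor(im[y0:y1,x0:x1],cv2.COLOR_BGR2HSV)
    m=cv2.inRange(hsv,np.array(lo),np.array(hi));cs,_=cv2.findContours(m,cv2.RETR_EXTERNAL,cv2.CHAIN_APPROX_NONE)
    c=max(cs,key=cv2.contourArea);h=cv2.convexHull(c).reshape(-1,2)+[x0,y0]
    M=cv2.moments(h.astype(np.float32));return np.array([M['m10']/M['m00'],M['m01']/M['m00']]),M['m00']
def circ(c,r,n=72,R=np.eye(3)):
    a=np.linspace(0,2*np.pi,n,endpoint=False);return np.array(c)+np.c_[r*np.cos(a),r*np.sin(a),0*a]@R.T
def hullc(n,P):
    h=cv2.convexHull(proj(n,P).astype(np.float32));M=cv2.moments(h);return np.array([M['m10']/M['m00'],M['m01']/M['m00']]),M['m00']
E
python3 - <<'E'
from h import *
t=cv2.imread("pics/top0.png");s=cv2.imread("pics/scene0.png")
for im,p in((t,(261,206)),(s,(255,230)),(s,(270,243)),(t,(226,209)),(s,(220,200)),(s,(235,206)),(t,(250,215))):
    print(p,cv2.cvtColor(im[p[1]:p[1]+1,p[0]:p[0]+1],cv2.COLOR_BGR2HSV)[0,0])
ot=mask_hull(t,(255,185,292,225),(5,80,60),(20,255,255));os_=mask_hull(s,(245,210,290,252),(5,70,60),(20,255,255))
f=lambda c:[hullc(n,np.r_[circ([c[0],c[1],c[2]],.048),circ([c[0],c[1],c[2]+.025],.048)]) for n in('top','scene')]
r=least_squares(lambda c:np.r_[f(c)[0][0]-ot[0],f(c)[1][0]-os_[0]],[.45,.17,0])
r2=least_squares(lambda c:np.r_[f([*c,0])[0][0]-ot[0],f([*c,0])[1][0]-os_[0]],[.45,.17])
print('ring',r.x,r.fun,'z0:',r2.x,r2.fun,[a[1] for a in f(r.x)],ot[1],os_[1])
E
```

```text
(261, 206) [ 15 124 192]
(255, 230) [ 14 118 219]
(270, 243) [ 13  99 139]
(226, 209) [ 28  82 193]
(220, 200) [ 20  97 227]
(235, 206) [ 19  99 217]
(250, 215) [ 19  30 184]
ring [ 0.4546  0.1706 -0.0008] [ 0.1973 -0.2758 -0.2358  0.0737] z0: [0.4543 0.1704] [ 0.2781 -0.2005 -0.2598 -0.0128] [666.1018072948791, 904.8527841555187] 625.0 826.0
```

```bash
python3 - <<'E'
from h import *
b=np.array([.4936,.3324,.0429])
for az in (100,110,115,120,125,130,140):
    a=np.radians(az);z=np.array([np.sin(.384)*np.cos(a),np.sin(.384)*np.sin(a),np.cos(.384)])
    R=Ro.align_vectors([z],[[0,0,1]])[0].as_matrix()
    P=np.r_[circ(b+z*.066,.015,R=R),circ(b+z*.092,.015,R=R)]
    print(az,hullc('top',P)[0],hullc('scene',P)[0], proj('scene',b+z*.092))
print(proj('top',b),proj('scene',b))
E
python3 - <<'E'
import sys;sys.path.insert(0,'.')
from h import *
s=cv2.imread("pics/scene0.png");crop(s,210,155,260,215,12,"s_f.png")
s=cv2.imread("pics/top0.png");crop(s,200,175,245,215,14,"t_f.png")
E
```

```text
100 [213.367  192.5188] [224.1686 167.2118] [[222.4769 163.4854]]
110 [213.7984 194.1378] [223.2825 168.3061] [[221.4348 164.762 ]]
115 [214.1202 194.9115] [222.9424 168.8861] [[221.0359 165.4381]]
120 [214.5096 195.6541] [222.6754 169.4819] [[220.7231 166.1329]]
125 [214.9638 196.36  ] [222.4859 170.088 ] [[220.499  166.8411]]
130 [215.4794 197.0237] [222.3738 170.7009] [[220.3657 167.5576]]
140 [216.6791 198.2041] [222.3845 171.9292] [[220.3769 168.9934]]
[[224.8487 193.9204]] [[234.1033 189.0349]]
```

View pics/s_f.png

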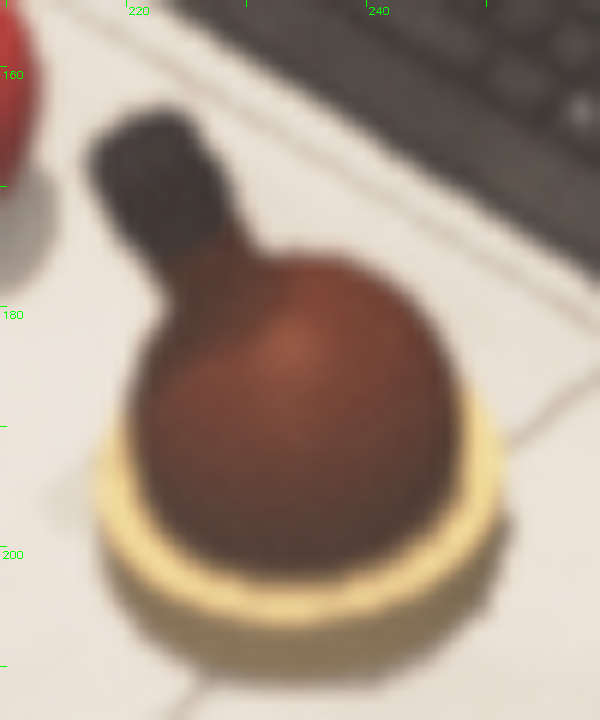

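View pics/t_f.png

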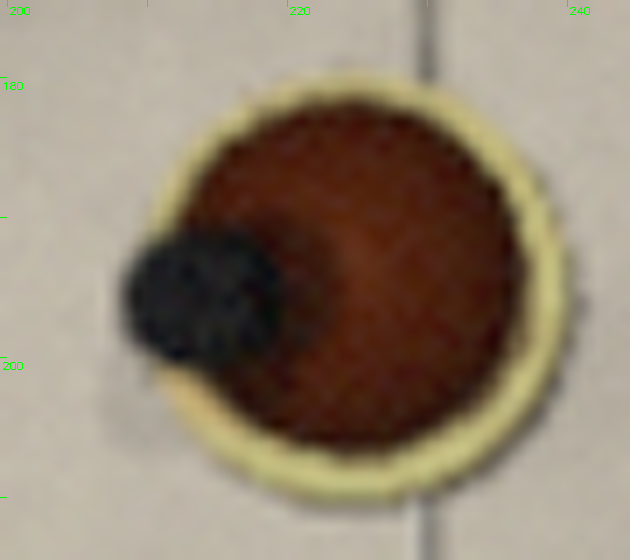

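```bash
cat >> h.py <<'E'
def cur():
    from bench import ctrl
    s=ctrl.get_state();return s,np.array(s['position']),Ro.from_rotvec(s['tool_rot'])
def down(yaw): # jaw z at azimuth 90+yaw deg, tool pointing down
    return Ro.from_euler('z',yaw,degrees=True)*Ro.from_euler('x',-90,degrees=True)
def go(p,R,verbose=True):
    s,q,Q=cur();d=(Q.inv()*R).as_rotvec()
    print('t',s['time'],'pos',q,'turn(tool)',d,'deg',np.degrees(np.linalg.norm(d)),'| shift after turn mm',R.inv().apply(np.array(p)-q)*1e3,'| shift now',Q.inv().apply(np.array(p)-q)*1e3)
E
python3 - <<'E'
from h import *
s,q,Q=cur();print(Q.as_matrix().T)
go([.4545,.1335,.15],down(0))
for n,p in(('can',(253,233)),('cube',(255,174)),('red',(173,190)),('petri',(362,233))): print(n,onz('top',p,.04))
E
```

```text
[[ 0.9675 -0.2529  0.0001]
 [-0.0003 -0.0017 -1.    ]
 [ 0.2529  0.9675 -0.0018]]
t 0.1 pos [0.1644 0.6283 0.2216] turn(tool) [ 0.0018 -0.2557 -0.0001] deg 14.651907995964503 | shift after turn mm [ 290.1319   71.5552 -494.8488] | shift now [ 405.8563   72.3179 -405.2441]
can [0.3653 0.2421 0.04  ]
cube [0.5591 0.2329 0.04  ]
red [0.5092 0.5018 0.04  ]
petri [ 0.3595 -0.1126  0.04  ]
```

{"api": "play_rows", "payload": {"translation": [[0, 0, 0], [0, 0, 0], [0, 0, 0], [18, 0, -31], [18, 0, -31], [18, 0, -31], [18, 0, -31], [18, 0, -31], [18, 0, -31], [18, 0, -31]], "turn": [[0, -0.085, 0], [0, -0.085, 0], [0, -0.085, 0], [0, 0, 0], [0, 0, 0], [0, 0, 0], [0, 0, 0], [0, 0, 0], [0, 0, 0], [0, 0, 0]], "fingers": [0, 0, 0, 0, 0, 0, 0, 0, 0, 0], "grip_force": 20}}

```text
time: 0.93
position: [0.2908, 0.4099, 0.2222]
tool_rot: [-1.571, 0.001, -0.0]
ft_force: [0.2, 0.3, 0.0]
grip_width: 0.505
```

{"api": "play_rows", "payload": {"translation": [[16.4, 0, -28], [16.4, 0, -28], [16.4, 0, -28], [16.4, 0, -28], [16.4, 7, -28], [16.4, 12, -28], [16.4, 12, -28], [16.4, 12, -28], [16.4, 12, -28], [16.4, 12, -28]], "turn": [[0, 0, 0], [0, 0, 0], [0, 0, 0], [0, 0, 0], [0, 0, 0], [0, 0, 0], [0, 0, 0], [0, 0, 0], [0, 0, 0], [0, 0, 0]], "fingers": [0, 0, 0, 0, 0, 0, 0, 0, 0, 0]}}

```text
time: 1.77
position: [0.4543, 0.1301, 0.1549]
tool_rot: [-1.571, 0.001, -0.0]
ft_force: [-0.1, -0.6, 0.0]
grip_width: 0.502
```

```bash
python3 - <<'E'
from h import *
s,q,Q=cur();print(Q.as_matrix().T,s['joint_positions'],s['grip_width'])
go([.4545,.1335,.006],down(0))
snap('r1',[('top',230,160,330,260,6),('scene',180,120,320,260,5)])
E
```

```text
[[ 1.     -0.0007 -0.    ]
 [-0.      0.0002 -1.    ]
 [ 0.0007  1.      0.0002]] [-0.7221 -0.0214  0.385   1.9774  0.0084  1.184   1.2298] 0.5018020638153959
t 1.7667 pos [0.4543 0.1301 0.1549] turn(tool) [-0.0002 -0.0007 -0.    ] deg 0.040889032178230075 | shift after turn mm [  0.1611 148.8779   3.404 ] | shift now [  0.1648 148.8787   3.3673]
```

View pics/r1_c0.png

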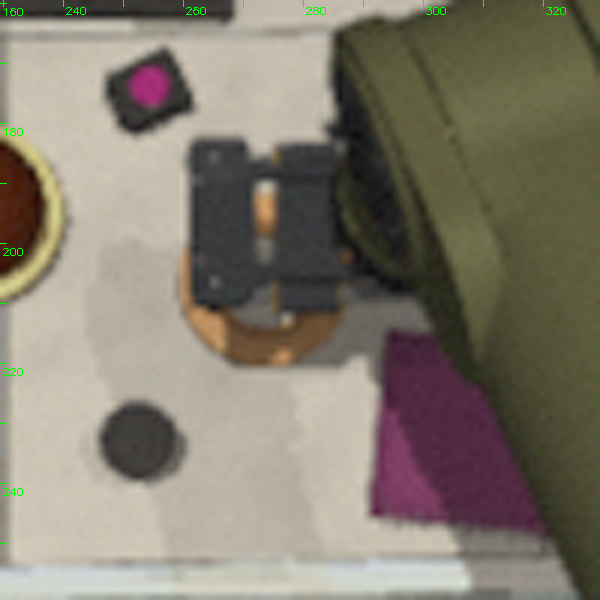

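View pics/r1_c1.png

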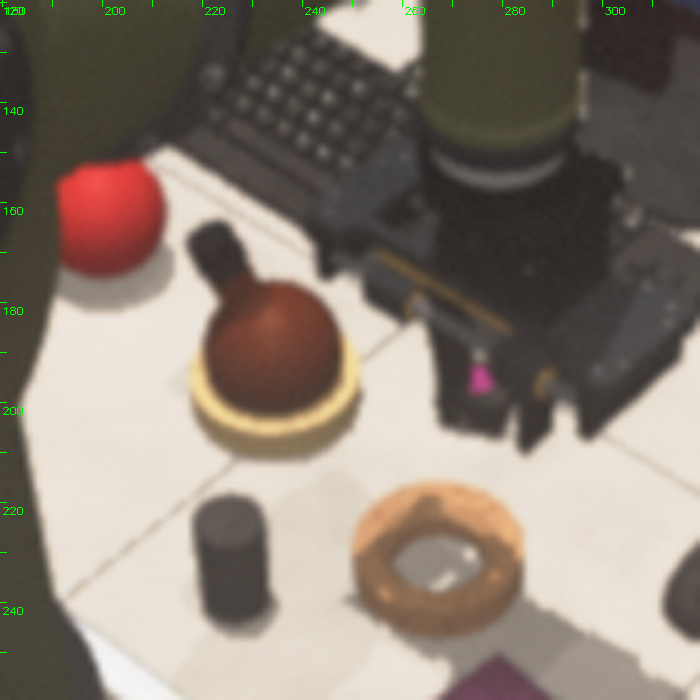

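{"api": "play_rows", "payload": {"translation": [[0, 20, 3.4], [0, 20, 0], [0, 20, 0], [0, 20, 0], [0, 20, 0], [0, 20, 0], [0, 14, 0], [0, 8, 0], [0, 4, 0], [0, 2, 0]], "turn": [[0, 0, 0], [0, 0, 0], [0, 0, 0], [0, 0, 0], [0, 0, 0], [0, 0, 0], [0, 0, 0], [0, 0, 0], [0, 0, 0], [0, 0, 0]], "fingers": [0, 0, 0, 0, 0, 0, 0, 0, 0, 0]}}

```text
time: 2.7
position: [0.4539, 0.1353, 0.0073]
tool_rot: [-1.571, 0.001, 0.0]
ft_force: [1.1, -0.3, 0.4]
grip_width: 0.501
```

```bash
python3 - <<'E'
from h import *
s,q,Q=cur();print(q,s['ft_force'])
snap('r2',[('scene',220,140,320,260,6)])
E
```

```text
[0.4539 0.1353 0.0073] [ 1.0714 -0.2869  0.3815]
```

View pics/r2_c0.png

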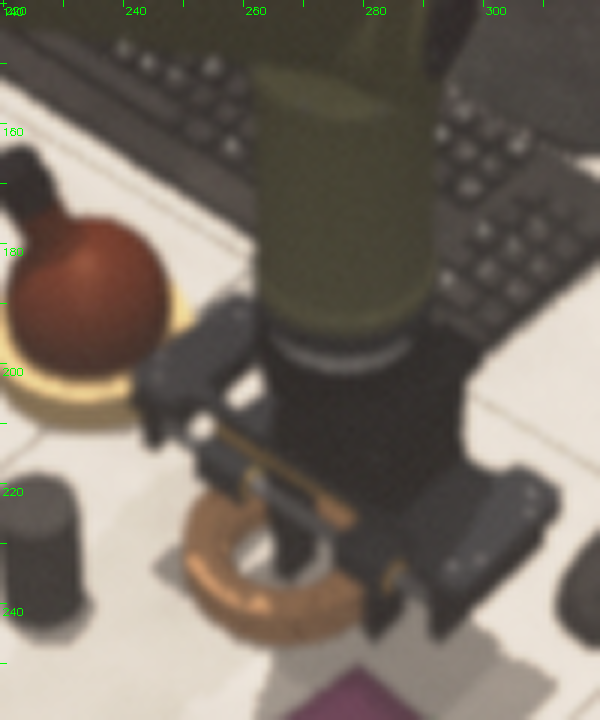

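{"api": "play_rows", "payload": {"translation": [[0, 0, -1], [0, 0, 0], [0, 0, 0], [0, 0, 0], [0, 0, 0], [0, 0, 0], [0, 0, 0], [0, -10, 0], [0, -15, 0], [0, -20, 0]], "turn": [[0, 0, 0], [0, 0, 0], [0, 0, 0], [0, 0, 0], [0, 0, 0], [0, 0, 0], [0, 0, 0], [0, 0, 0], [0, 0, 0], [0, 0, 0]], "fingers": [-1, -1, -1, -1, -1, -1, -1, -1, -1, -1], "grip_force": 20}}

```text
time: 3.58
position: [0.4526, 0.1335, 0.0522]
tool_rot: [-1.572, 0.003, 0.002]
ft_force: [0.5, -0.2, -0.4]
grip_width: 0.261
```

```bash
python3 - <<'E'
from h import *
s,q,Q=cur();print(q,s['ft_force'],s['grip_width'])
snap('r3',[('scene',220,140,320,260,6)])
go([.5851,-.166,.15],down(0))
E
```

```text
[0.4526 0.1335 0.0522] [ 0.5241 -0.1892 -0.4408] 0.26060902674272596
t 3.6333 pos [0.4558 0.1347 0.0565] turn(tool) [-0.0019 -0.001   0.0036] deg 0.2394528778754683 | shift after turn mm [ 129.2823  -93.4565 -300.6864] | shift now [ 129.9176  -93.5612 -300.3799]
```

View pics/r3_c0.png

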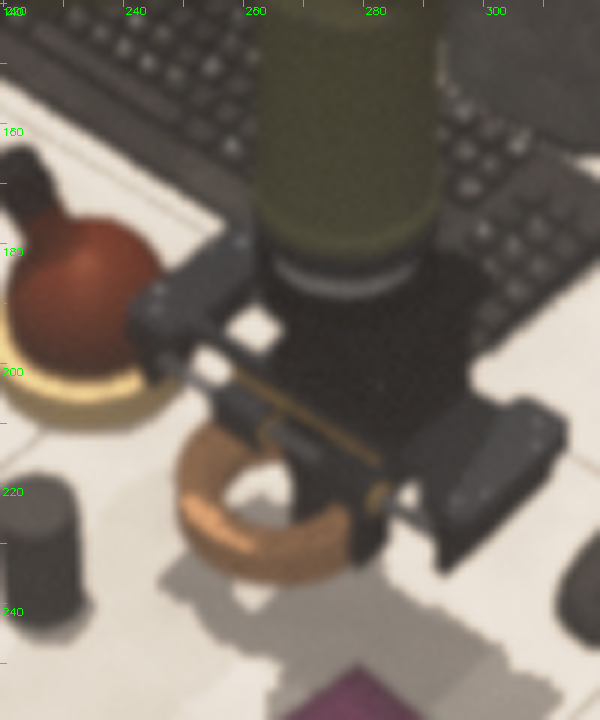

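{"api": "play_rows", "payload": {"translation": [[8, -20, -15], [13, -20, -30], [14, -20, -35], [14, -15, -35], [14, -10, -35], [14, -6, -35], [14, -3, -35], [14, 0, -35], [14, 0, -30], [10, 0, -15]], "turn": [[0, 0, 0], [0, 0, 0], [0, 0, 0], [0, 0, 0], [0, 0, 0], [0, 0, 0], [0, 0, 0], [0, 0, 0], [0, 0, 0], [0, 0, 0]], "fingers": [-1, -1, -1, -1, -1, -1, -1, -1, -1, -1]}}

```text
time: 4.47
position: [0.5826, -0.1705, 0.1467]
tool_rot: [-1.574, 0.004, -0.005]
ft_force: [-0.1, -0.4, 0.2]
grip_width: 0.262
```

```bash
python3 - <<'E'
from h import *
s,q,Q=cur();print(q,s['ft_force'],s['grip_width'])
snap('p1',[('scene',330,180,450,300,6),('top',320,120,420,220,6)])
go([.5851,-.166,.07],down(0))
E
```

```text
[ 0.5826 -0.1705  0.1467] [-0.0553 -0.3697  0.232 ] 0.2617103804328776
t 4.5667 pos [ 0.5828 -0.1696  0.1463] turn(tool) [ 0.003  -0.0061  0.0003] deg 0.3916416095602727 | shift after turn mm [ 2.2592 76.2547  3.5997] | shift now [ 2.2127 76.2443  3.8407]
```

View pics/p1_c0.png

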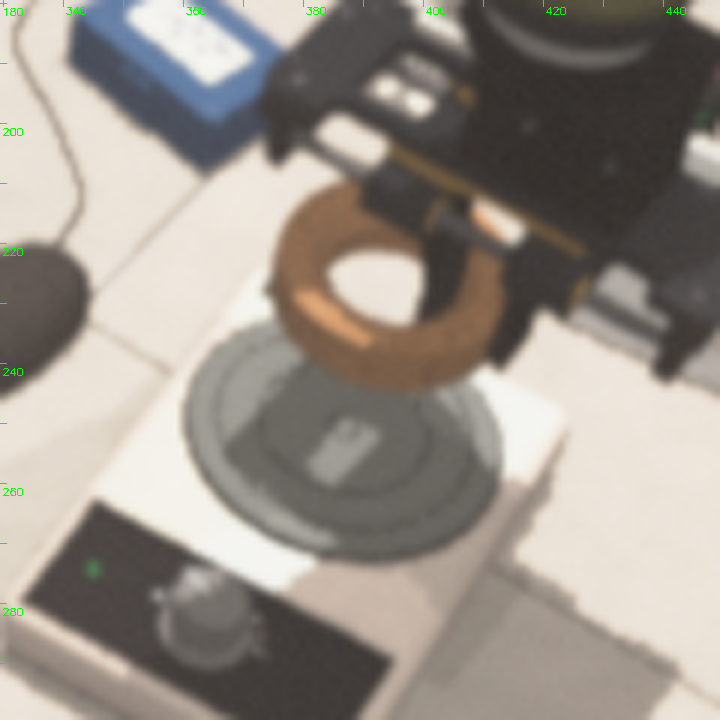

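View pics/p1_c1.png

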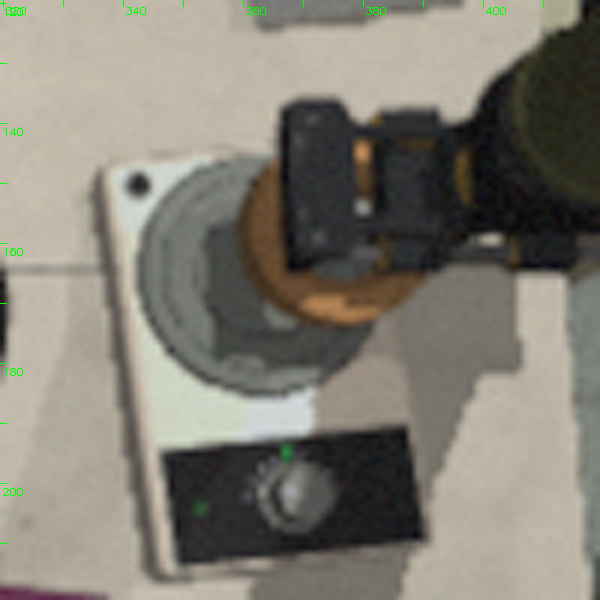

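```bash
python3 - <<'E'
from h import *
for y in(-.1326,):
  for n,x0,y0 in(('scene',330,180),('top',320,120)):
    P=proj(n,np.r_[circ([.5828,y,.1395],.048),circ([.5828,y,.1645],.048)])
    P=(P-[x0,y0]+.5)*6-.5;print(n,P.min(0),P.max(0))
E
```

```text
scene [267.6253 167.6965] [519.42   386.6637]
top [234.9961 130.7539] [440.9161 327.8572]
```

{"api": "play_rows", "payload": {"translation": [[2, 8, 4], [0, 14, 0], [0, 14, 0], [0, 14, 0], [0, 12, 0], [0, 10, 0], [0, 8, 0], [0, 5, 0], [0, 2, 0], [0, 0, 0]], "turn": [[0.003, -0.006, 0], [0, 0, 0], [0, 0, 0], [0, 0, 0], [0, 0, 0], [0, 0, 0], [0, 0, 0], [0, 0, 0], [0, 0, 0], [0, 0, 0]], "fingers": [-1, -1, -1, -1, -1, -1, -1, -1, -1, -1]}}

```text
time: 5.4
position: [0.5846, -0.1608, 0.059]
tool_rot: [-1.568, -0.004, 0.004]
ft_force: [-0.3, -0.6, 0.1]
grip_width: 0.264
```

```bash
python3 - <<'E'
from h import *
s,q,Q=cur();print(q,s['ft_force'],s['grip_width'])
snap('p2',[('scene',330,180,450,300,6)])
go([.5851,-.166,.057],down(0))
E
```

```text
[ 0.5846 -0.1608  0.059 ] [-0.3214 -0.6095  0.0905] 0.26443032846303216
t 5.45 pos [ 0.5848 -0.1611  0.0594] turn(tool) [-0.003   0.0052  0.0006] deg 0.343566797553759 | shift after turn mm [ 0.2521  2.3918 -4.9374] | shift now [ 0.225   2.3773 -4.9457]
```

View pics/p2_c0.png

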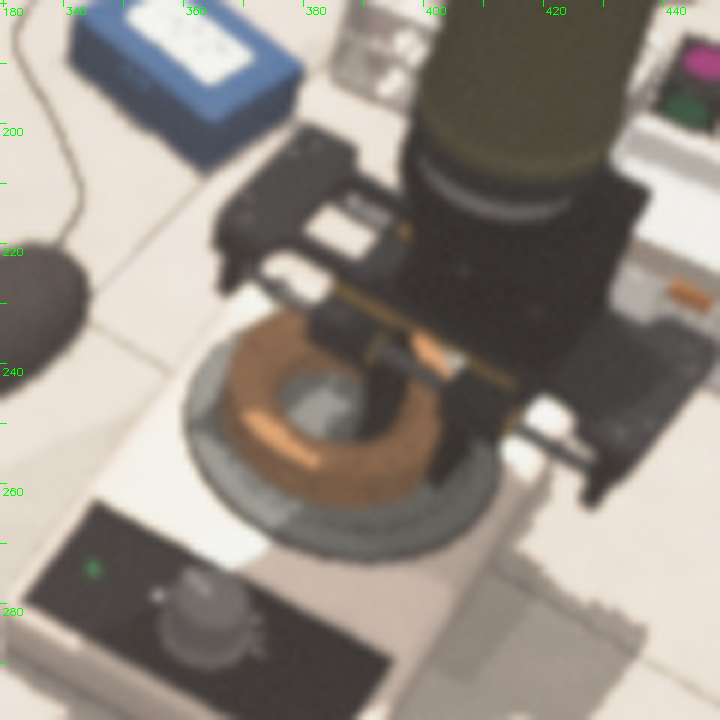

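{"api": "play_rows", "payload": {"translation": [[0, 0, -3], [0, 0, -2], [0, 1, 0], [0, 1, 0], [0, 1, 0], [0, 0, 0], [0, 0, 0], [0, 0, 0], [0, 0, 0], [0, 0, 0]], "turn": [[-0.003, 0.005, 0], [0, 0, 0], [0, 0, 0], [0, 0, 0], [0, 0, 0], [0, 0, 0], [0, 0, 0], [0, 0, 0], [0, 0, 0], [0, 0, 0]], "fingers": [-1, -1, -1, -1, -1, -1, -1, -1, -1, -1]}}

```text
time: 6.28
position: [0.585, -0.1668, 0.0582]
tool_rot: [-1.571, -0.001, -0.001]
ft_force: [-3.8, -0.1, 9.9]
grip_width: 0.262
```

```bash
python3 - <<'E'
from h import *
s,q,Q=cur();print(q,s['ft_force'],s['torque'],s['grip_width'])
go([.5851,-.166,.057],down(0))
E
```

```text
[ 0.585  -0.1668  0.0582] [-3.8213 -0.1089  9.911 ] [ 0.0495  0.8759 -0.0482] 0.2616081184367393
t 6.2833 pos [ 0.585  -0.1668  0.0582] turn(tool) [-0.0001 -0.0005  0.0013] deg 0.08100919774223352 | shift after turn mm [0.121  1.1639 0.8355] | shift now [0.1191 1.1641 0.8355]
```

Ring is on the plate (about 10 N). I release it and lift away.

{"api": "play_rows", "payload": {"translation": [[0, -1, 0.5], [0, 0, 0], [0, 0, 0], [0, 0, 0], [0, -5, 0], [0, -15, 0], [0, -25, 0], [0, -30, 0], [0, -30, 0], [0, -30, 0]], "turn": [[0, 0, 0], [0, 0, 0], [0, 0, 0], [0, 0, 0], [0, 0, 0], [0, 0, 0], [0, 0, 0], [0, 0, 0], [0, 0, 0], [0, 0, 0]], "fingers": [-0.5, -0.1, 0, 0, 0, 0, 0, 0, 0, 0]}}

```text
time: 7.12
position: [0.5842, -0.1654, 0.1935]
tool_rot: [-1.571, 0.0, 0.0]
ft_force: [1.3, 0.5, -0.1]
grip_width: 0.5
```

{"api": "play_rows", "payload": {"translation": [[0, -20, 20], [0, -10, 40], [0, 0, 40], [0, 0, 40], [0, 0, 40], [0, 0, 40], [-5, 0, 40], [-10, 0, 40], [-15, 0, 40], [-10, 0, 20]], "turn": [[0, 0, 0], [0, 0, 0], [0, 0, 0], [0, 0, 0], [0, 0, 0], [0, 0, 0], [0, 0, 0], [0, 0, 0], [0, 0, 0], [0, 0, 0]], "fingers": [0, 0, 0, 0, 0, 0, 0, 0, 0, 0]}}

```text
time: 7.95
position: [0.5426, 0.2, 0.2219]
tool_rot: [-1.568, -0.004, 0.006]
ft_force: [0.3, 0.8, -0.1]
grip_width: 0.5
```

```bash
python3 - <<'E'
from h import *
s,q,Q=cur();print(q,s['ft_force'],s['joint_positions'],s['grip_width'])
snap('q1',[('scene',330,200,450,300,6),('top',325,125,425,225,6),('scene',170,110,310,230,5)])
t=cv2.imread("pics/q1_top.png");sc=cv2.imread("pics/q1_scene.png")
ot=mask_hull(t,(335,140,395,190),(5,80,60),(20,255,255));os_=mask_hull(sc,(350,220,420,280),(5,70,60),(20,255,255))
f=lambda c:[hullc(n,np.r_[circ([c[0],c[1],c[2]],.048),circ([c[0],c[1],c[2]+.025],.048)]) for n in('top','scene')]
r=least_squares(lambda c:np.r_[f(c)[0][0]-ot[0],f(c)[1][0]-os_[0]],[.585,-.13,.05])
print('ring',r.x,r.fun,[a[1] for a in f(r.x)],ot[1],os_[1])
a=np.radians(121);z=np.array([np.sin(.384)*np.cos(a),np.sin(.384)*np.sin(a),np.cos(.384)]);b=np.array([.4936,.3324,.0429])
x=-np.cross(z,[0,0,1]);x/=np.linalg.norm(x)
for sg in(1,-1):
    Z=sg*x;Y=-z;X=np.cross(Y,Z);R=Ro.from_matrix(np.c_[X,Y,Z]);print('axes',X,Y,Z);go(b+z*(.079-.019),R)
E
```

```text
[0.5426 0.2    0.2219] [ 0.3251  0.7811 -0.1106] [-0.7772  0.1727  0.4302  1.6512 -0.0765  1.334   1.2429] 0.49999570809952537
ring [ 0.5847 -0.1287  0.0488] [ 0.2305 -0.2404 -0.24    0.067 ] [735.8609706792049, 1103.018927730387] 680.5 1016.0
axes [-0.4775  0.7947 -0.3746] [ 0.1929 -0.3211 -0.9272] [-0.8572 -0.515   0.    ]
t 8.05 pos [0.5421 0.2    0.2218] turn(tool) [-0.4059 -2.071   0.2318] deg 121.64625298338662 | shift after turn mm [195.409   54.0131 -26.6129] | shift now [-58.3524 123.7329 151.9721]
axes [ 0.4775 -0.7947  0.3746] [ 0.1929 -0.3211 -0.9272] [ 0.8572  0.515  -0.    ]
t 8.05 pos [0.5421 0.2    0.2218] turn(tool) [-0.2007  1.0263 -0.3514] deg 63.206403070020905 | shift after turn mm [-195.409    54.0131   26.6129] | shift now [-58.3524 123.7329 151.9721]
```

View pics/q1_c0.png

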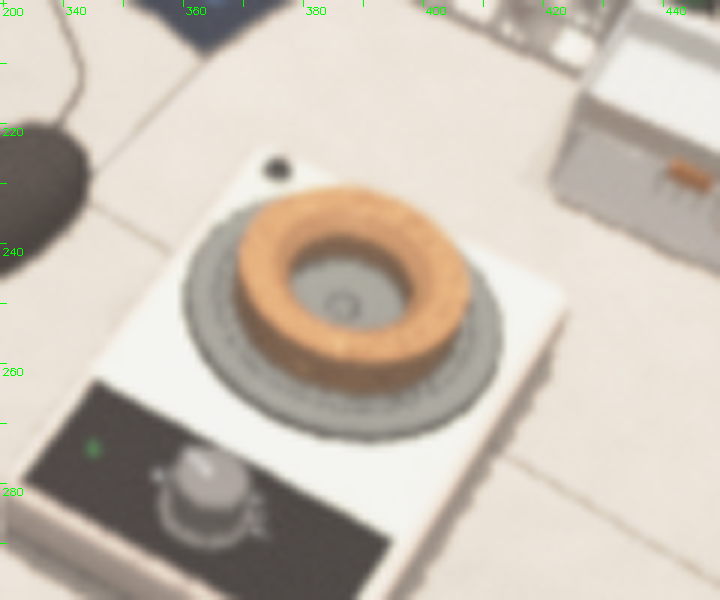

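View pics/q1_c2.png

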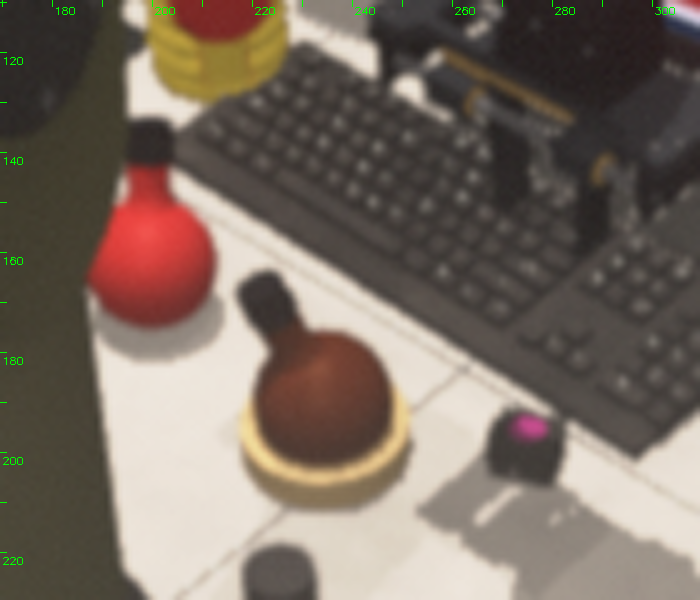

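{"api": "play_rows", "payload": {"translation": [[0, 0, 0], [0, 0, 0], [0, 0, 0], [0, 0, 0], [0, 0, 0], [0, 0, 0], [0, 0, 0], [0, 0, 0], [0, 0, 0], [0, 0, 0]], "turn": [[-0.02, 0.1026, -0.0351], [-0.02, 0.1026, -0.0351], [-0.02, 0.1026, -0.0351], [-0.02, 0.1026, -0.0351], [-0.02, 0.1026, -0.0351], [-0.02, 0.1026, -0.0351], [-0.02, 0.1026, -0.0351], [-0.02, 0.1026, -0.0351], [-0.02, 0.1026, -0.0351], [-0.02, 0.1026, -0.0351]], "fingers": [0.4, 0.4, 0.4, 0.4, 0.4, 0.4, 0.4, 0.4, 0.4, 0.4]}}

```text
time: 8.88
position: [0.5451, 0.1924, 0.2225]
tool_rot: [-1.593, 0.543, -1.109]
ft_force: [0.8, -0.1, 0.1]
grip_width: 0.697
```

```bash
cat >> h.py <<'E'
def tilted(az,t):
    a=np.radians(az);t=np.radians(t);z=np.array([np.sin(t)*np.cos(a),np.sin(t)*np.sin(a),np.cos(t)])
    Z=np.cross(z,[0,0,1]);Z/=np.linalg.norm(Z);Y=-z
    return Ro.from_matrix(np.c_[np.cross(Y,Z),Y,Z]),z
E
python3 - <<'E'
from h import *
s,q,Q=cur();print(Q.as_matrix().T,s['joint_positions'])
R,z=tilted(121,22);b=np.array([.4936,.3324,.0429])
print(R.as_matrix().T)
go(b+z*.15,R)
E
```

```text
[[ 0.4634 -0.8013  0.3785]
 [ 0.1917 -0.3263 -0.9256]
 [ 0.8652  0.5015  0.0024]] [-1.0224  0.1667  0.4401  1.7129  0.3279  1.3139 -0.1519]
[[ 0.4775 -0.7948  0.3746]
 [ 0.1929 -0.3211 -0.9272]
 [ 0.8572  0.515   0.    ]]
t 8.8833 pos [0.5451 0.1924 0.2225] turn(tool) [ 0.0037 -0.0155  0.0042] deg 0.9446744006286224 | shift after turn mm [-203.1739  -38.3451   27.9588] | shift now [-203.4194  -39.294    24.6616]
```

{"api": "play_rows", "payload": {"translation": [[-12, -4, 2], [-20, -4, 3], [-24, -4, 3], [-24, -4, 3], [-24, -4, 3], [-24, -4, 3], [-24, -4, 3], [-24, -4, 3], [-18, -4, 3], [-9, -2, 2]], "turn": [[0.0037, -0.0155, 0.0042], [0, 0, 0], [0, 0, 0], [0, 0, 0], [0, 0, 0], [0, 0, 0], [0, 0, 0], [0, 0, 0], [0, 0, 0], [0, 0, 0]], "fingers": [0.4, 0.4, 0.4, 0.4, 0.4, 0.4, 0.4, 0.4, 0.4, 0.4]}}

```text
time: 9.72
position: [0.4617, 0.3839, 0.1808]
tool_rot: [-1.598, 0.528, -1.08]
ft_force: [0.2, 0.2, 0.1]
grip_width: 0.696
```

```bash
python3 - <<'E'
from h import *
s,q,Q=cur();print(Q.as_matrix().T,s['joint_positions'])
R,z=tilted(121,22);b=np.array([.4936,.3324,.0429])
go(b+z*.06,R)
snap('f1',[('scene',160,90,300,230,5),('top',170,130,290,230,6)])
E
```

```text
[[ 0.4885 -0.7897  0.3711]
 [ 0.1923 -0.3174 -0.9286]
 [ 0.8511  0.525  -0.0032]] [-1.2039  0.3343  0.3154  1.5901  0.2587  1.3746 -0.4136]
t 9.7167 pos [0.4617 0.3839 0.1808] turn(tool) [-0.0014  0.012  -0.0038] deg 0.7244990305928761 | shift after turn mm [ 4.4898 90.5801  0.8151] | shift now [ 4.8407 90.5635  0.6328]
```

View pics/f1_c0.png

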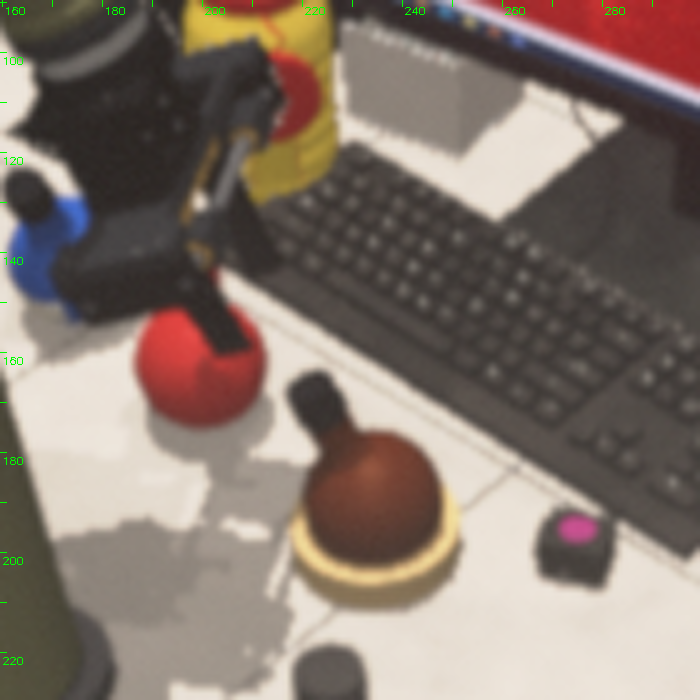

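View pics/f1_c1.png

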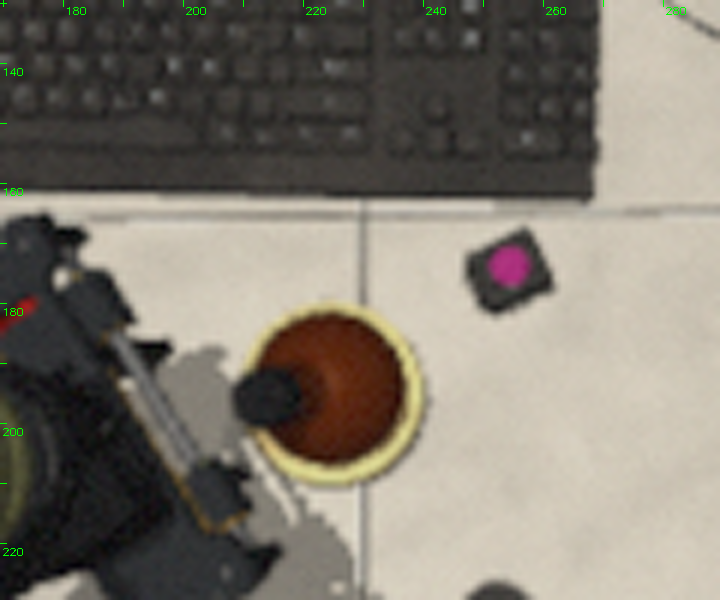

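```bash
python3 - <<'E'
from h import *
t=cv2.imread("pics/top0.png");s=cv2.imread("pics/scene0.png")
crop(t,110,160,250,220,5,"red_t.png");crop(s,150,110,260,200,6,"red_s.png")
E
```

```text
(no output)
```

View pics/red_t.png

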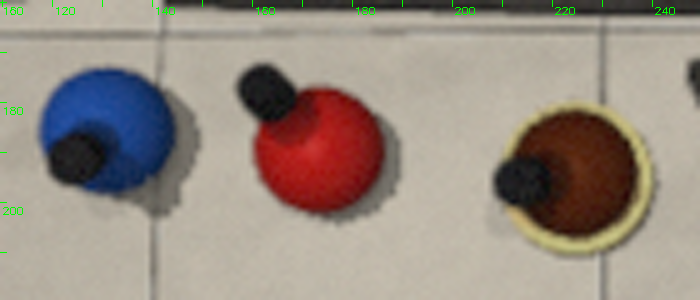

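View pics/red_s.png

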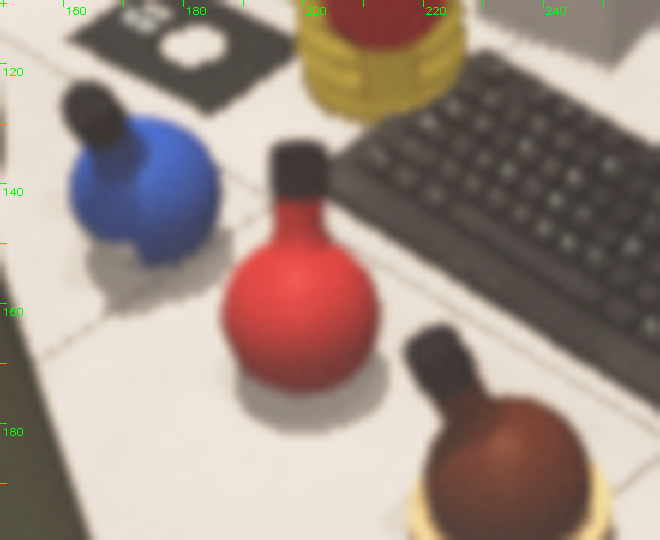

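{"api": "play_rows", "payload": {"translation": [[4.5, 0, 0.8], [0, 8, 0], [0, 14, 0], [0, 14, 0], [0, 14, 0], [0, 14, 0], [0, 12, 0], [0, 8, 0], [0, 5, 0], [0, 1.5, 0]], "turn": [[-0.0014, 0.012, -0.0038], [0, 0, 0], [0, 0, 0], [0, 0, 0], [0, 0, 0], [0, 0, 0], [0, 0, 0], [0, 0, 0], [0, 0, 0], [0, 0, 0]], "fingers": [0.4, 0.4, 0.4, 0.4, 0.4, 0.4, 0.4, 0.4, 0.4, 0.4]}}

```text
time: 10.65
position: [0.4841, 0.3475, 0.0988]
tool_rot: [-1.595, 0.537, -1.1]
ft_force: [-0.4, -0.1, -0.1]
grip_width: 0.703
```

```bash
python3 - <<'E'
from h import *
s,q,Q=cur();print(s['ft_force'],Q.as_matrix().T)
R,z=tilted(121,22);b=np.array([.4936,.3324,.0429])
go(b+z*.06,R)
snap('f2',[('scene',180,120,280,220,7),('top',190,150,270,230,7)])
E
```

```text
[-0.3623 -0.127  -0.1161] [[ 0.4717 -0.7972  0.3769]
 [ 0.1926 -0.324  -0.9262]
 [ 0.8605  0.5095  0.0007]]
t 10.65 pos [0.4841 0.3475 0.0988] turn(tool) [ 0.0017 -0.0063  0.0025] deg 0.39905690886164136 | shift after turn mm [-4.4344 -1.4831  0.3626] | shift now [-4.4329 -1.4947  0.3323]
```

View pics/f2_c0.png

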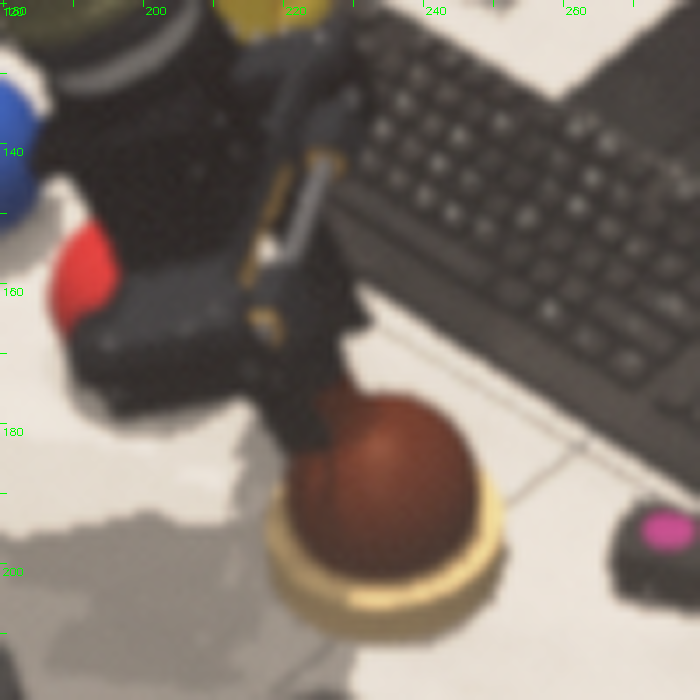

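View pics/f2_c1.png

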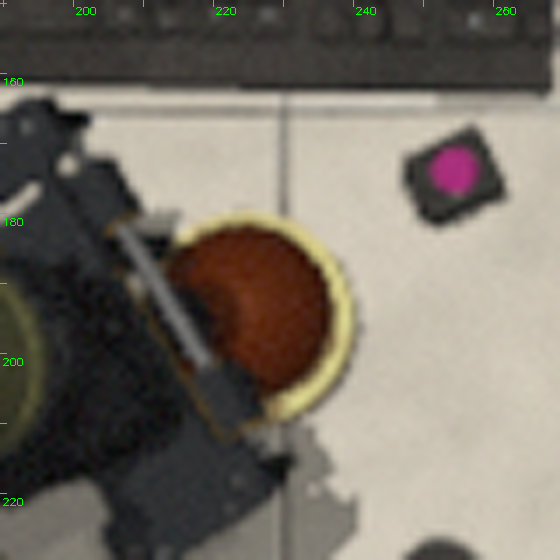

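{"api": "play_rows", "payload": {"translation": [[-2.2, -1, 0], [-2.2, 0, 0], [0, 0, 0], [0, 0, 0], [0, 0, 0], [0, 0, 0], [0, 0, 0], [0, 0, 0], [0, 0, 0], [0, 0, 0]], "turn": [[0.0017, -0.006, 0.0025], [0, 0, 0], [0, 0, 0], [0, 0, 0], [0, 0, 0], [0, 0, 0], [0, 0, 0], [0, 0, 0], [0, 0, 0], [0, 0, 0]], "fingers": [0.4, 0.4, 0.4, 0.1, -0.1, -0.2, -0.3, -0.4, -0.6, -1], "grip_force": 30}}

```text
time: 11.58
position: [0.4818, 0.3525, 0.0987]
tool_rot: [-1.594, 0.533, -1.092]
ft_force: [0.2, -0.2, -0.9]
grip_width: 0.333
```

```bash
python3 - <<'E'
from h import *
s,q,Q=cur();print(s['ft_force'],s['grip_width']*87,Q.as_matrix().T)
R,z=tilted(121,22);b=np.array([.4936,.3324,.0429])
go(b+z*.06,R)
E
```

```text
[ 0.1673 -0.1602 -0.9323] 28.95274738060824 [[ 0.4781 -0.7947  0.374 ]
 [ 0.194  -0.3198 -0.9274]
 [ 0.8566  0.5159  0.0013]]
t 11.5833 pos [0.4818 0.3525 0.0987] turn(tool) [-0.0016  0.0005 -0.0006] deg 0.10270837884484398 | shift after turn mm [ 0.745   0.5202 -0.2243] | shift now [ 0.7452  0.5193 -0.2255]
```

{"api": "play_rows", "payload": {"translation": [[0, 0, 0], [1.9, -4.6, 0], [3.7, -9.3, 0], [5.6, -13.9, 0], [7.5, -18.5, 0], [7.5, -18.5, 0], [7.5, -18.5, 0], [7.5, -18.5, 0], [3.7, -9.3, 0], [1.9, -4.6, 0]], "turn": [[0, 0, 0], [0, 0, 0], [0, 0, 0], [0, 0, 0], [0, 0, 0], [0, 0, 0], [0, 0, 0], [0, 0, 0], [0, 0, 0], [0, 0, 0]], "fingers": [-1, -1, -1, -1, -1, -1, -1, -1, -1, -1]}}

```text
time: 12.42
position: [0.4821, 0.3529, 0.2258]
tool_rot: [-1.591, 0.534, -1.092]
ft_force: [1.0, 0.1, -1.3]
grip_width: 0.333
```

```bash
python3 - <<'E'
from h import *
s,q,Q=cur();print(s['ft_force'],s['grip_width']*87,q)
R=down(-59)
go(q,R)
snap('f3',[('scene',170,70,290,220,5),('top',180,140,270,230,7)])
E
```

```text
[ 1.0131  0.1257 -1.3005] 29.009406749488083 [0.4821 0.3529 0.2258]
t 12.4167 pos [0.4821 0.3529 0.2258] turn(tool) [-0.004   0.      0.3818] deg 21.875178054398287 | shift after turn mm [0. 0. 0.] | shift now [0. 0. 0.]
```

View pics/f3_c0.png

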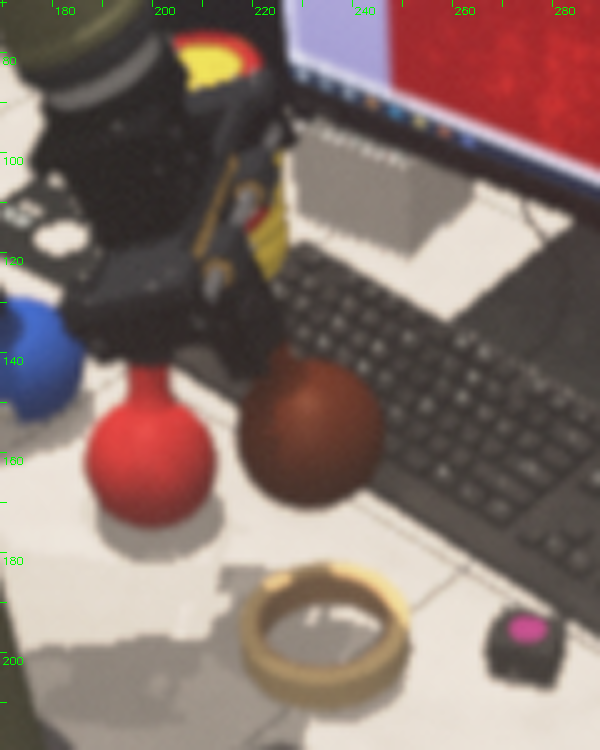

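View pics/f3_c1.png

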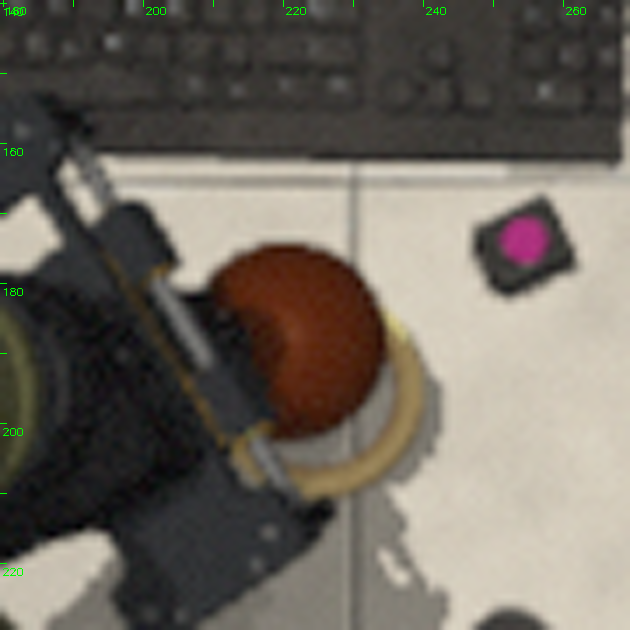

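{"api": "play_rows", "payload": {"translation": [[0, 0, 0], [0, 0, 0], [0, 0, 0], [0, 0, 0], [0, 0, 0], [0, 0, 0], [0, 0, 0], [0, 0, 0], [0, 0, 0], [0, 0, 0]], "turn": [[0, 0, 0.03], [0, 0, 0.06], [0, 0, 0.07], [0, 0, 0.07], [0, 0, 0.07], [0, 0, 0.05], [0, 0, 0.032], [0, 0, 0], [0, 0, 0], [0, 0, 0]], "fingers": [-1, -1, -1, -1, -1, -1, -1, -1, -1, -1]}}

```text
time: 13.35
position: [0.4808, 0.3525, 0.2226]
tool_rot: [-1.42, 0.8, -0.802]
ft_force: [0.8, -0.2, -2.3]
grip_width: 0.334
```

```bash
python3 - <<'E'
from h import *
s,q,Q=cur();print(s['ft_force'],s['grip_width']*87,q,s['joint_positions'])
go([.5848,-.1287,.235],down(-59))
E
```

```text
[ 0.8419 -0.1724 -2.27  ] 29.079045709554723 [0.4808 0.3525 0.2226] [-0.9843  0.2098  0.3566  1.6035 -0.073   1.3425 -0.0755]
t 13.35 pos [0.4808 0.3525 0.2226] turn(tool) [0.0006 0.0017 0.0018] deg 0.14390263228213915 | shift after turn mm [ 466.0386  -12.3786 -158.7482] | shift now [ 465.7897  -11.4664 -159.5452]
```

{"api": "play_rows", "payload": {"translation": [[8, -2, -2.7], [15, -2, -5.1], [22, -2, -7.5], [28, -2, -9.5], [28, -2, -9.5], [28, -2, -9.5], [28, 0, -9.5], [28, 0, -9.5], [28, 0, -9.5], [28, 0, -9.5]], "turn": [[0, 0, 0], [0, 0, 0], [0, 0, 0], [0, 0, 0], [0, 0, 0], [0, 0, 0], [0, 0, 0], [0, 0, 0], [0, 0, 0], [0, 0, 0]], "fingers": [-1, -1, -1, -1, -1, -1, -1, -1, -1, -1]}}

```text
time: 14.18
position: [0.5357, 0.1008, 0.2361]
tool_rot: [-1.418, 0.8, -0.803]
ft_force: [0.3, 0.9, -2.1]
grip_width: 0.333
```

{"api": "play_rows", "payload": {"translation": [[28, 0, -9.5], [28, 0, -9.5], [28, 0, -9.5], [28, 0, -9.5], [28, 0, -9.5], [25, 0, -8.5], [22, 0, -7.5], [18, 0, -6.1], [12, 0, -4.1], [8, 0, -2.7]], "turn": [[0, 0, 0], [0, 0, 0], [0, 0, 0], [0, 0, 0], [0, 0, 0], [0, 0, 0], [0, 0, 0], [0, 0, 0], [0, 0, 0], [0, 0, 0]], "fingers": [-1, -1, -1, -1, -1, -1, -1, -1, -1, -1]}}

```text
time: 15.02
position: [0.5856, -0.132, 0.2363]
tool_rot: [-1.418, 0.802, -0.806]
ft_force: [0.5, -0.0, -1.0]
grip_width: 0.335
```

```bash
python3 - <<'E'
from h import *
s,q,Q=cur();print(s['ft_force'],s['grip_width']*87,q,s['joint_positions'])
go([.5848,-.1287,.175],down(-59))
snap('g1',[('scene',330,150,450,300,5),('top',320,120,420,220,6)])
E
```

```text
[ 0.4703 -0.0152 -1.032 ] 29.14209223606001 [ 0.5856 -0.132   0.2363] [-0.4216  0.2414  0.7121  1.5859 -0.1584  1.3719  0.8461]
t 15.0167 pos [ 0.5856 -0.132   0.2363] turn(tool) [-0.0001 -0.0022  0.0025] deg 0.19039337224614258 | shift after turn mm [-3.195  61.3198  1.0438] | shift now [-3.3511 61.3117  1.029 ]
```

View pics/g1_c0.png

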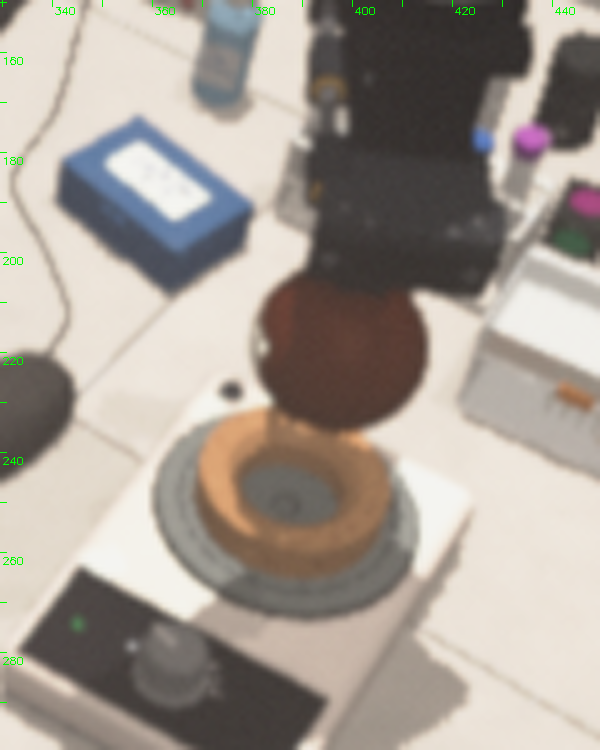

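View pics/g1_c1.png

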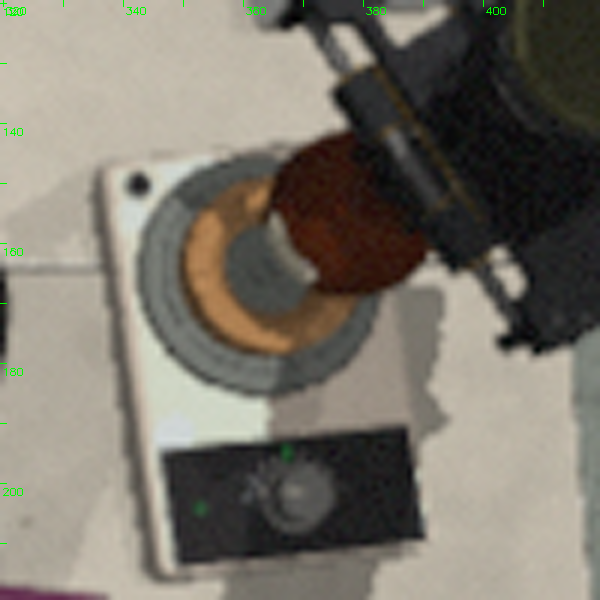

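```bash
python3 - <<'E'
from h import *
print(tri((398.3,218.7),(377.8,155.3)))
b=np.array([.5856,-.132,.1763]);print(proj('scene',b),proj('top',b))
K,R,t=C['scene'];print(.042*494.1/(R@b+t)[2]*5, .042*349.4/(C['top'][1]@b+C['top'][2])[2]*6)
E
```

```text
(array([ 0.5876, -0.1336,  0.1725]), array([-0.4824,  0.1839]), array([ 0.5426, -0.6272]))
[[397.1032 218.0088]] [[378.3226 155.0375]]
87.11828301191298 85.02557291214615
```

{"api": "play_rows", "payload": {"translation": [[-1, 5, 0.5], [-1, 8, 0.5], [-1, 10, 0], [0, 10, 0], [0, 8, 0], [0, 6, 0], [0, 4, 0], [0, 2, 0], [0, 0, 0], [0, 0, 0]], "turn": [[0, -0.002, 0.0025], [0, 0, 0], [0, 0, 0], [0, 0, 0], [0, 0, 0], [0, 0, 0], [0, 0, 0], [0, 0, 0], [0, 0, 0], [0, 0, 0]], "fingers": [-1, -1, -1, -1, -1, -1, -1, -1, -1, -1]}}

```text
time: 15.95
position: [0.5859, -0.1255, 0.1832]
tool_rot: [-1.417, 0.8, -0.8]
ft_force: [0.2, 0.3, -1.9]
grip_width: 0.333
```

```bash
python3 - <<'E'
from h import *
s,q,Q=cur();print(s['ft_force'],s['grip_width']*87,q)
go([.5848,-.1287,.163],down(-59))
snap('g2',[('scene',340,170,440,280,7),('top',330,130,410,200,8)])
b=np.array([q[0],q[1],q[2]-.062])
for n,x0,y0,k in(('scene',340,170,7),('top',330,130,8)):
    K,R,t=C[n];print(n,(proj(n,b)-[x0,y0]+.5)*k-.5,.042*K[0,0]/(R@b+t)[2]*k)
E
```

```text
[ 0.2382  0.3023 -1.924 ] 28.99937218187125 [ 0.5859 -0.1255  0.1832]
t 15.95 pos [ 0.5859 -0.1255  0.1832] turn(tool) [-0.0012  0.0028 -0.0009] deg 0.18408784046667587 | shift after turn mm [ 2.2148 20.2101 -2.6045] | shift now [ 2.2249 20.205  -2.6355]
scene [[358.5776 432.5999]] 117.74866520542875
top [[323.0213 237.6136]] 107.7031218359573
```

View pics/g2_c0.png

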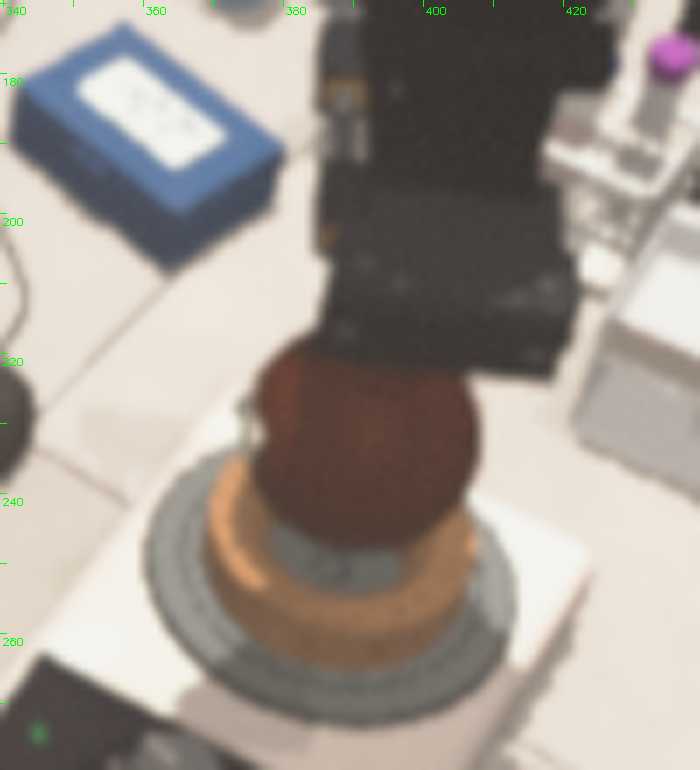

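View pics/g2_c1.png

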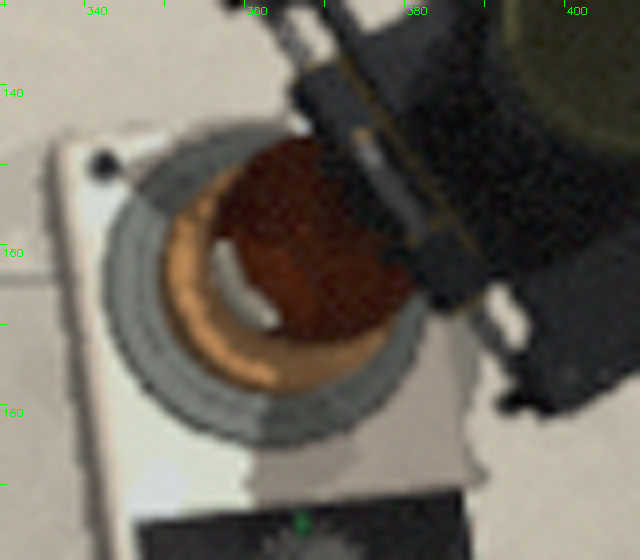

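{"api": "play_rows", "payload": {"translation": [[0.5, 2, -0.8], [0.5, 3, -0.8], [0.5, 3, -0.6], [0.3, 2, -0.3], [0, 2, 0], [0, 0, 0], [0, 0, 0], [0, 0, 0], [0, 0, 0], [0, 0, 0]], "turn": [[0, 0, 0], [0, 0, 0], [0, 0, 0], [0, 0, 0], [0, 0, 0], [0, 0, 0], [0, 0, 0], [0, 0, 0], [0, 0, 0], [0, 0, 0]], "fingers": [-1, -1, -1, -1, -1, -1, -1, -1, -1, -1]}}

```text
time: 16.88
position: [0.5846, -0.1281, 0.1711]
tool_rot: [-1.417, 0.8, -0.799]
ft_force: [-0.3, 0.1, -1.5]
grip_width: 0.33
```

```bash
python3 - <<'E'
from h import *
s,q,Q=cur();print(s['ft_force'],s['grip_width']*87,q,s['qd'])
go([.5848,-.1287,.163],down(-59))
E
```

```text
[-0.29    0.0613 -1.4567] 28.739562325574305 [ 0.5846 -0.1281  0.1711] [ 0.0004 -0.0013 -0.0009  0.0012 -0.0008  0.0013 -0.0007]
t 16.8833 pos [ 0.5846 -0.1281  0.1711] turn(tool) [-0.0012  0.003  -0.001 ] deg 0.19348222343324167 | shift after turn mm [ 0.5889  8.1332 -0.136 ] | shift now [ 0.597   8.1324 -0.1475]
```

Now slow lowering, watching the force.

{"api": "play_rows", "payload": {"translation": [[0.5, 1, 0], [0, 1, 0], [0, 1, 0], [0, 1, 0], [0, 1, 0], [0, 1, 0], [0, 0.5, 0], [0, 0, 0], [0, 0, 0], [0, 0, 0]], "turn": [[0, 0, 0], [0, 0, 0], [0, 0, 0], [0, 0, 0], [0, 0, 0], [0, 0, 0], [0, 0, 0], [0, 0, 0], [0, 0, 0], [0, 0, 0]], "fingers": [-1, -1, -1, -1, -1, -1, -1, -1, -1, -1]}}

```text
time: 17.72
position: [0.5848, -0.1286, 0.1645]
tool_rot: [-1.417, 0.8, -0.799]
ft_force: [-0.1, 0.1, -3.0]
grip_width: 0.335
```

{"api": "play_rows", "payload": {"translation": [[0, 0.5, 0], [0, 0.5, 0], [0, 0.5, 0], [0, 0, 0], [0, 0, 0], [0, 0, 0], [0, 0, 0], [0, 0, 0], [0, 0, 0], [0, 0, 0]], "turn": [[0, 0, 0], [0, 0, 0], [0, 0, 0], [0, 0, 0], [0, 0, 0], [0, 0, 0], [0, 0, 0], [0, 0, 0], [0, 0, 0], [0, 0, 0]], "fingers": [-1, -1, -1, -1, -1, -1, -1, -1, -1, -1]}}

```text
time: 18.55
position: [0.5848, -0.1286, 0.163]
tool_rot: [-1.417, 0.8, -0.799]
ft_force: [-0.1, -0.7, -2.0]
grip_width: 0.336
```

```bash
python3 - <<'E'
from h import *
s,q,Q=cur();print(s['ft_force'],s['grip_width']*87,q)
go([.5848,-.1287,.163],down(-59))
snap('g3',[('scene',340,170,440,280,7),('top',330,130,410,200,8)])
b=np.array([q[0],q[1],.1])
for n,x0,y0,k in(('scene',340,170,7),('top',330,130,8)):
    K,R,t=C[n];print(n,(proj(n,b)-[x0,y0]+.5)*k-.5,.042*K[0,0]/(R@b+t)[2]*k)
E
```

```text
[-0.1204 -0.6593 -1.9656] 29.258597127517493 [ 0.5848 -0.1286  0.163 ]
t 18.55 pos [ 0.5848 -0.1286  0.163 ] turn(tool) [-0.0009  0.003  -0.0012] deg 0.19148839453378091 | shift after turn mm [ 0.1477 -0.0007 -0.0327] | shift now [ 0.1476 -0.001  -0.0332]
scene [[354.1157 476.8054]] 116.50755719628478
top [[313.1509 252.6721]] 105.67681077979833
```

View pics/g3_c0.png

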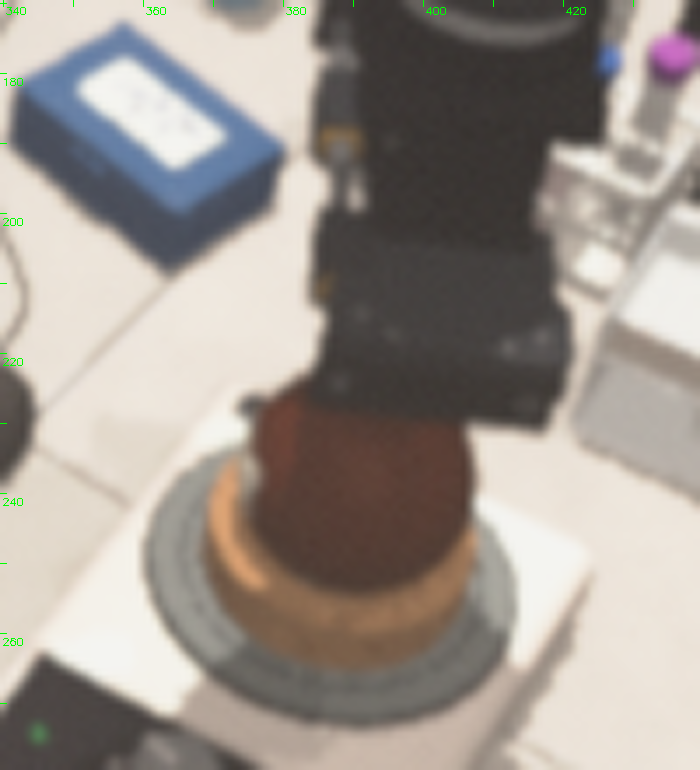

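{"api": "play_rows", "payload": {"translation": [[0, 0.5, 0], [0, 0, 0], [0, 0.5, 0], [0, 0, 0], [0, 0.5, 0], [0, 0, 0], [0, 0, 0], [0, 0, 0], [0, 0, 0], [0, 0, 0]], "turn": [[0, 0, 0], [0, 0, 0], [0, 0, 0], [0, 0, 0], [0, 0, 0], [0, 0, 0], [0, 0, 0], [0, 0, 0], [0, 0, 0], [0, 0, 0]], "fingers": [-1, -1, -1, -1, -1, -1, -1, -1, -1, -1]}}

```text
time: 19.48
position: [0.5849, -0.1287, 0.1621]
tool_rot: [-1.417, 0.8, -0.8]
ft_force: [-2.9, 0.2, 5.4]
grip_width: 0.335
```

```bash
python3 - <<'E'
from h import *
s,q,Q=cur();print(s['ft_force'],s['torque'],s['grip_width']*87,q)
E
```

```text
[-2.928   0.237   5.3802] [-0.0452  0.5578  0.0104] 29.11389030157467 [ 0.5849 -0.1287  0.1621]
```

{"api": "play_rows", "payload": {"translation": [[0, -0.5, 0], [0, -0.3, 0], [0, 0, 0], [0, 0, 0], [0, 0, 0], [0, 0, 0], [0, 0, 0], [0, 0, 0], [0, 0, 0], [0, 0, 0]], "turn": [[0, 0, 0], [0, 0, 0], [0, 0, 0], [0, 0, 0], [0, 0, 0], [0, 0, 0], [0, 0, 0], [0, 0, 0], [0, 0, 0], [0, 0, 0]], "fingers": [-1, -1, -1, -0.3, -0.25, -0.2, -0.1, 0, 0.1, 0.2]}}

```text
time: 20.32
position: [0.5848, -0.1285, 0.1622]
tool_rot: [-1.417, 0.8, -0.799]
ft_force: [-0.2, -0.5, 0.2]
grip_width: 0.549
```

```bash
python3 - <<'E'
from h import *
s,q,Q=cur();print(s['ft_force'],s['torque'],s['grip_width']*87,q)
snap('g4',[('scene',340,130,440,280,5)])
E
```

```text
[-0.2111 -0.4534  0.2165] [-0.0351 -0.0191  0.023 ] 47.752815856988335 [ 0.5848 -0.1285  0.1622]
```

View pics/g4_c0.png

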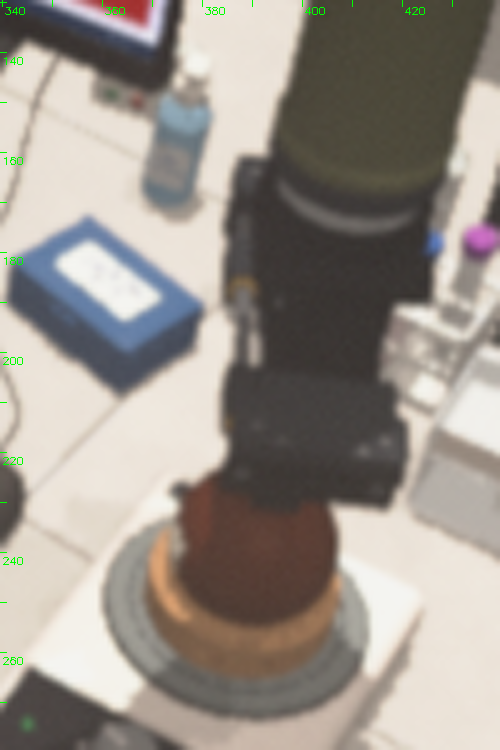

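Open a little wider and rise straight up, then move clear.

{"api": "play_rows", "payload": {"translation": [[0, 0, 0], [0, -3, 0], [0, -6, 0], [0, -8, 0], [0, -10, 0], [0, -12, 0], [0, -14, 0], [0, -16, 0], [0, -18, 0], [0, -18, 0]], "turn": [[0, 0, 0], [0, 0, 0], [0, 0, 0], [0, 0, 0], [0, 0, 0], [0, 0, 0], [0, 0, 0], [0, 0, 0], [0, 0, 0], [0, 0, 0]], "fingers": [0.4, 0.4, 0.4, 0.4, 0.4, 0.4, 0.4, 0.4, 0.4, 0.4]}}

```text
time: 21.2
position: [0.5848, -0.1289, 0.2694]
tool_rot: [-1.417, 0.799, -0.8]
ft_force: [-0.5, -0.7, 0.2]
grip_width: 0.7
```

```bash
python3 - <<'E'
from h import *
s,q,Q=cur();print(s['ft_force'],q,s['joint_positions'])
go([.47,.02,.26],down(40))
snap('g5',[('scene',340,130,440,300,4),('top',330,130,420,220,7)])
E
```

```text
[-0.5478 -0.7219  0.2058] [ 0.5848 -0.1289  0.2694] [-0.4268  0.2233  0.714   1.5374 -0.1488  1.4348  0.8388]
t 21.2 pos [ 0.5848 -0.1289  0.2694] turn(tool) [-0.0019 -1.7251  0.0012] deg 98.83865903566927 | shift after turn mm [  7.7383   9.4234 187.8466] | shift now [-186.7994    9.492   -21.2349]
```

View pics/g5_c0.png

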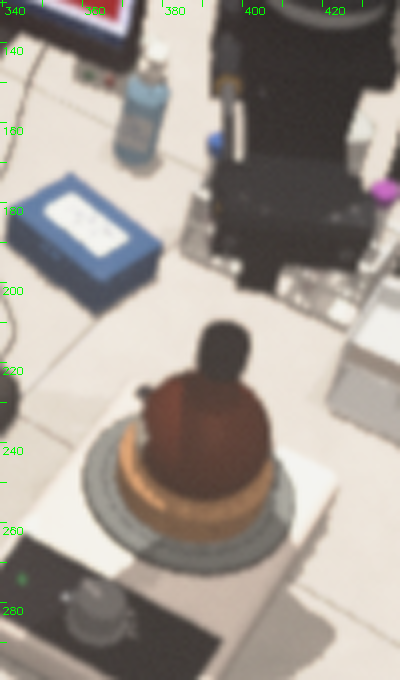

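View pics/g5_c1.png

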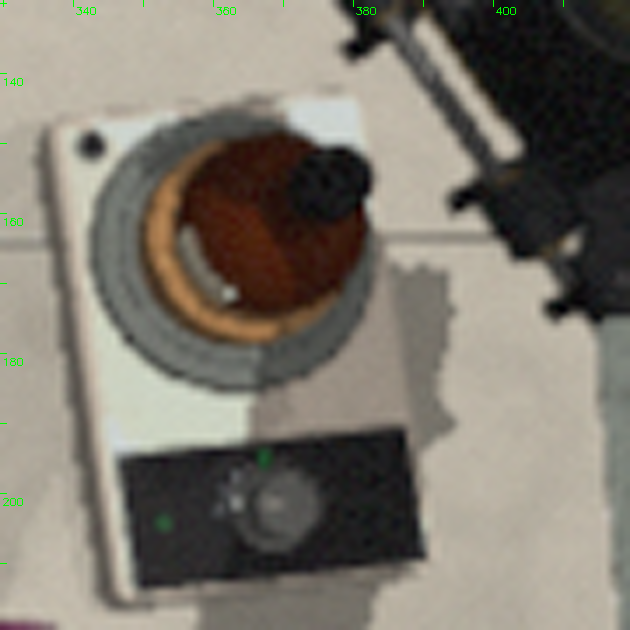

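```bash
cat >> h.py <<'E'
def flaskpred(b,tx,ty,n):
    z=np.array([tx,ty,1.]);z/=np.linalg.norm(z)
    R=Ro.align_vectors([z],[[0,0,1]])[0].as_matrix()
    return hullc(n,np.r_[circ(b+z*.066,.015,R=R),circ(b+z*.092,.015,R=R)])[0]
E
python3 - <<'E'
from h import *
t=cv2.imread("pics/g5_top.png");s=cv2.imread("pics/g5_scene.png")
crop(s,360,195,420,265,10,"cap_s.png");crop(t,345,140,390,180,14,"cap_t.png")
b=np.array([.5848,-.1287,.1])
print(flaskpred(b,0,0,'scene'),flaskpred(b,0,0,'top'),proj('scene',b),proj('top',b))
for n,im,box in(('scene',s,(380,200,410,228)),('top',t,(366,144,386,164))):
    x0,y0,x1,y1=box;m=cv2.inRange(cv2.cvtColor(im[y0:y1,x0:x1],cv2.COLOR_BGR2GRAY),0,44).astype(np.uint8)
    print(n); print(cv2.connectedComponentsWithStats(m)[2:])
E
```

```text
[395.9633 216.766 ] [377.6475 155.0414] [[390.219  237.7041]] [[368.7502 161.1312]]
scene
(array([[  0,   0,  30,  28, 840]], dtype=int32), array([[14.5, 13.5]]))
top
(array([[  0,   0,  20,  20, 183],
       [  0,   5,  17,  15, 217]], dtype=int32), array([[12.071 ,  5.8689],
       [ 7.3318, 12.5622]]))
```

View pics/cap_s.png

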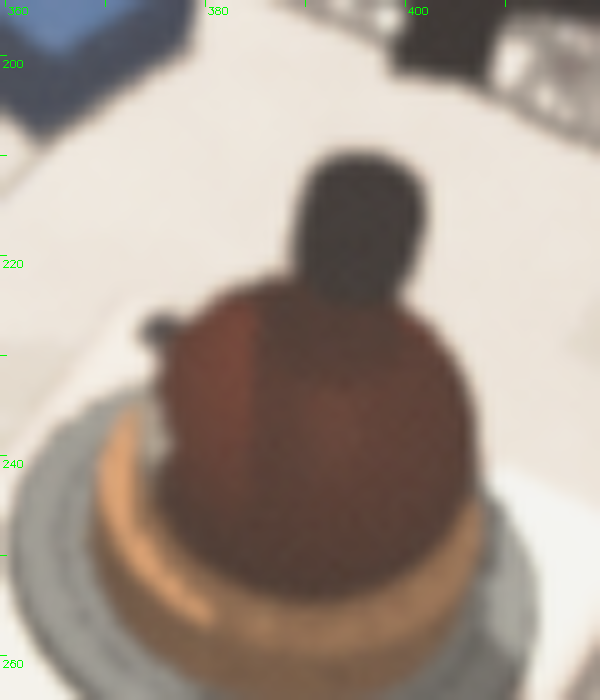

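View pics/cap_t.png

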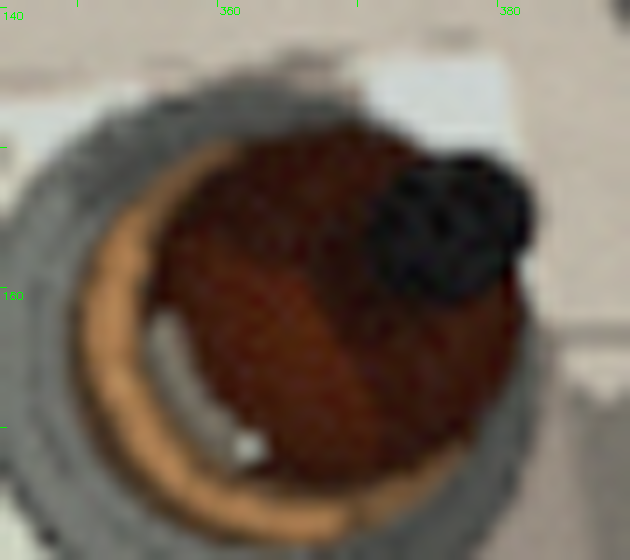

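```bash
python3 - <<'E'
from h import *
t=cv2.imread("pics/top0.png");s=cv2.imread("pics/scene0.png")
a=cv2.resize(t[188:215,350:390],None,fx=14,fy=14,interpolation=cv2.INTER_CUBIC)
b=cv2.resize(s[265:300,345:385],None,fx=14,fy=14,interpolation=cv2.INTER_CUBIC)
h=max(a.shape[0],b.shape[0]);o=np.zeros((h,a.shape[1]+b.shape[1],3),np.uint8);o[:a.shape[0],:a.shape[1]]=a;o[:b.shape[0],a.shape[1]:]=b
cv2.imwrite("pics/knob0.png",cv2.resize(o,None,fx=.7,fy=.7))
k=np.array([.4602,-.1404,.069]);e=np.array([.9956,.0932,0]);l=np.array([-.0932,.9956,0])
for v in(0,.25,1.4):
    an=np.radians(80)-v
    d=e*np.cos(an)+l*np.sin(an)
    for n,x0,y0 in(('top',350,188),('scene',345,265)): print(v,n,((proj(n,[k,k+.014*d])-[x0,y0]+.5)*14-.5)*.7+[0 if n=='top' else 392,0])
E
```

```text
0 top [[215.7906 133.2342]
 [173.4317 130.3967]]
0 scene [[594.3249 135.8942]
 [549.2945 102.5074]]
0.25 top [[215.7906 133.2342]
 [174.9582 120.0235]]
0.25 scene [[594.3249 135.8942]
 [559.3488  95.4912]]
1.4 top [[215.7906 133.2342]
 [209.3648  91.1403]]
1.4 scene [[594.3249 135.8942]
 [620.9634  97.9686]]
```

View pics/knob0.png

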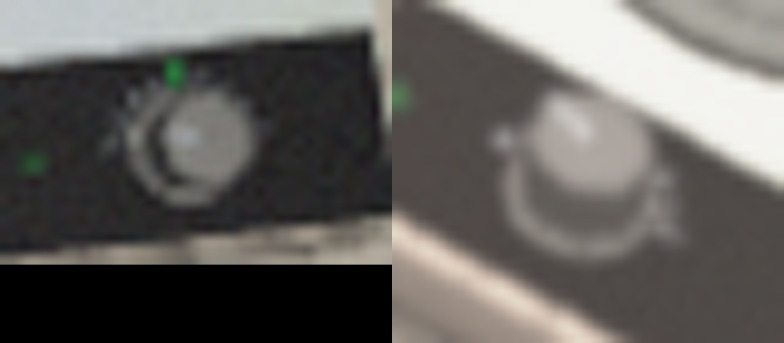

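```bash
python3 - <<'E'
from h import *
print(tri((365.5,278.9),(370.6,201.6)))
print(onz('scene',(365.5,278.9),.069),onz('top',(370.6,201.6),.069))
s,q,Q=cur();print(q)
k=onz('scene',(365.5,278.9),.069)*.5+onz('top',(370.6,201.6),.069)*.5
print(k,np.linalg.norm(k[:2]-[.5848,-.1287]),np.degrees(np.arctan2(.5848-k[0],-.1287-k[1])))
E
```

```text
(array([ 0.4609, -0.1401,  0.0653]), array([-0.4632,  0.1415]), array([ 0.4733, -0.5535]))
[ 0.4595 -0.1418  0.069 ] [ 0.4587 -0.1372  0.069 ]
[ 0.5866 -0.1295  0.2718]
[ 0.4591 -0.1395  0.069 ] 0.1261567965413178 85.08048114429691
```

{"api": "play_rows", "payload": {"translation": [[0, 0, 0], [0, 0, 0], [0, 0, 0], [0, 0, 0], [0, 0, 0], [0, 0, 0], [0, 0, 0], [0, 0, 0], [0, 0, 0], [0, 0, 0]], "turn": [[0, 0.115, 0], [0, 0.115, 0], [0, 0.115, 0], [0, 0.115, 0], [0, 0.115, 0], [0, 0.115, 0], [0, 0.115, 0], [0, 0.115, 0], [0, 0.115, 0], [0, 0.115, 0]], "fingers": [0.1, 0.1, 0.1, 0.1, 0.1, 0.1, 0.1, 0.1, 0.1, 0.1]}}

```text
time: 22.13
position: [0.5846, -0.1287, 0.2673]
tool_rot: [-0.854, 1.645, -1.642]
ft_force: [0.0, 0.2, -0.6]
grip_width: 0.546
```

```bash
python3 - <<'E'
from h import *
s,q,Q=cur();print(s['joint_positions'],q)
go([.460,-.140,.24],down(-138))
E
```

```text
[-0.5471  0.2507  0.8694  1.5439 -0.194   1.437  -0.2788] [ 0.5846 -0.1287  0.2673]
t 22.1333 pos [ 0.5846 -0.1287  0.2673] turn(tool) [ 0.0011  0.2261 -0.0012] deg 12.952364188928726 | shift after turn mm [100.1417  27.2561 -74.9194] | shift now [ 80.8389  27.239  -95.4321]
```

{"api": "play_rows", "payload": {"translation": [[0, 0, 0], [0, 0, 0], [10, 0, -7.5], [20, 0, -15], [20, 0, -15], [20, 0, -15], [18, 0, -13], [12, 5, -9.5], [0, 10, 0], [0, 10, 0]], "turn": [[0, 0.113, 0], [0, 0.113, 0], [0, 0, 0], [0, 0, 0], [0, 0, 0], [0, 0, 0], [0, 0, 0], [0, 0, 0], [0, 0, 0], [0, 0, 0]], "fingers": [0.1, 0.1, 0.1, 0.1, 0.1, 0.1, 0.1, 0.1, 0.1, 0.1]}}

```text
time: 22.97
position: [0.4605, -0.1404, 0.2421]
tool_rot: [-0.689, 1.792, -1.787]
ft_force: [1.2, 0.0, -0.4]
grip_width: 0.545
```

```bash
python3 - <<'E'
from h import *
s,q,Q=cur();print(s['joint_positions'],q)
go([.460,-.140,.054],down(-138))
snap('k1',[('scene',310,150,440,310,4),('top',330,130,420,220,7)])
E
```

```text
[-0.6961 -0.125   0.8828  1.8511  0.0941  1.369  -0.6676] [ 0.4605 -0.1404  0.2421]
t 22.9667 pos [ 0.4605 -0.1404  0.2421] turn(tool) [ 0.001   0.006  -0.0046] deg 0.436356929680187 | shift after turn mm [  0.106  188.1214  -0.626 ] | shift now [  0.9648 188.1195  -0.4366]
```

View pics/k1_c0.png

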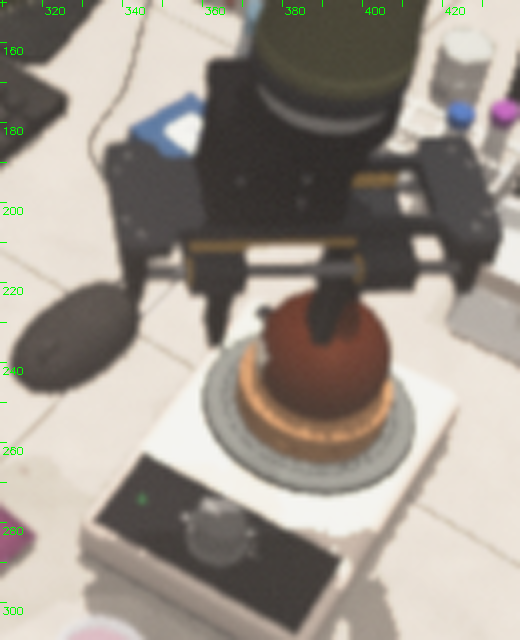

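View pics/k1_c1.png

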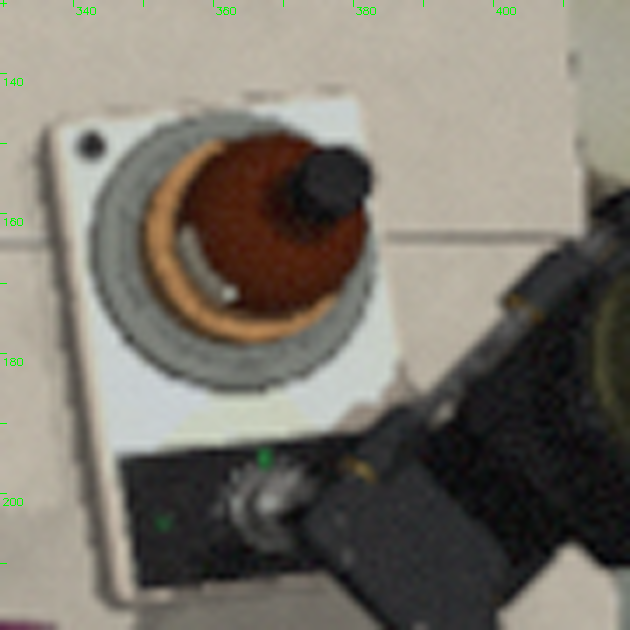

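{"api": "play_rows", "payload": {"translation": [[0.3, 15, -0.5], [0, 25, 0], [0, 25, 0], [0, 25, 0], [0, 25, 0], [0, 20, 0], [0, 15, 0], [0, 10, 0], [0, 5, 0], [0, 0, 0]], "turn": [[0, 0.006, -0.003], [0, 0, 0], [0, 0, 0], [0, 0, 0], [0, 0, 0], [0, 0, 0], [0, 0, 0], [0, 0, 0], [0, 0, 0], [0, 0, 0]], "fingers": [0.1, 0.1, 0.1, 0.1, 0.1, 0.1, 0.1, 0.1, 0.1, 0.1]}}

```text
time: 23.9
position: [0.4592, -0.1407, 0.0763]
tool_rot: [-0.694, 1.795, -1.796]
ft_force: [-0.5, -0.3, -0.2]
grip_width: 0.55
```

```bash
python3 - <<'E'
from h import *
s,q,Q=cur();print(s['joint_positions'],q)
go([.460,-.140,.055],down(-138))
snap('k2',[('scene',310,190,440,310,6),('top',330,130,420,220,7)])
E
```

```text
[-0.6518  0.1219  0.9485  2.0564 -0.1123  1.0203 -0.4855] [ 0.4592 -0.1407  0.0763]
t 23.9 pos [ 0.4592 -0.1407  0.0763] turn(tool) [ 0.0013 -0.0002  0.0047] deg 0.27794243422261783 | shift after turn mm [-1.072  21.3463  0.0572] | shift now [-1.1718 21.341   0.0841]
```

View pics/k2_c0.png

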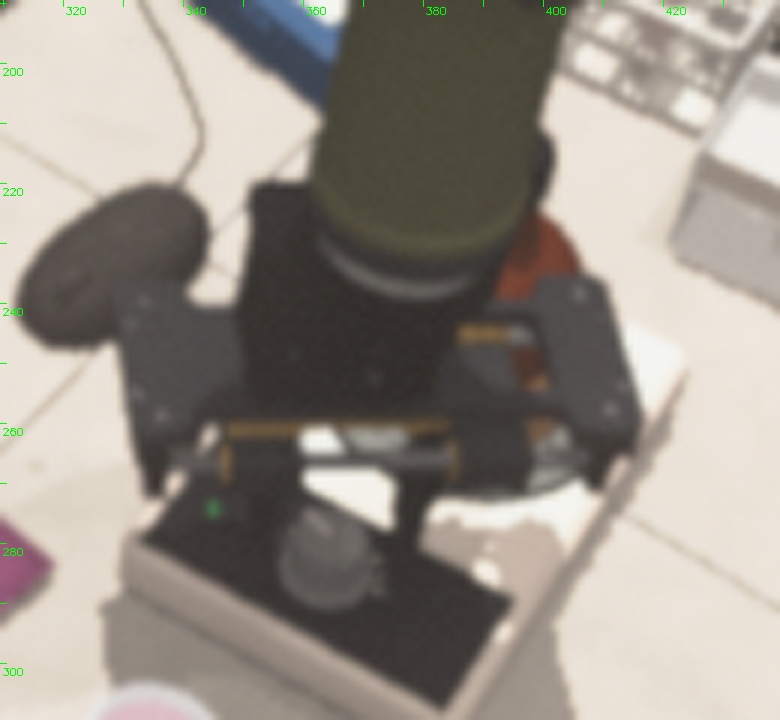

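View pics/k2_c1.png

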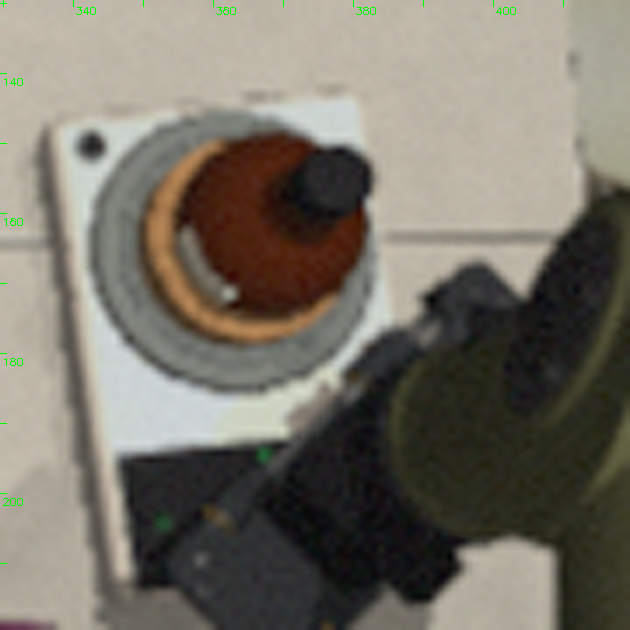

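```bash
python3 - <<'E'
from h import *
print((proj('scene',[.4592,-.1407,.069])-[310,190]+.5)*6)
a=np.radians(42+90);d=np.array([np.cos(a),np.sin(a),0])*.0235
for p in(1,-1): print((proj('scene',np.array([.4592,-.1407,.0763])+p*d)-[310,190]+.5)*6)
s=cv2.imread("pics/k2_scene.png");c=s[255:295,340:395];c=cv2.resize(c,None,fx=12,fy=12,interpolation=cv2.INTER_CUBIC);cv2.imwrite("pics/k2z.png",cv2.convertScaleAbs(c,alpha=2.2,beta=-40))
E
```

```text
[[333.35   535.3751]]
[[277.4353 525.8143]]
[[394.2691 523.9498]]
```

View pics/k2z.png

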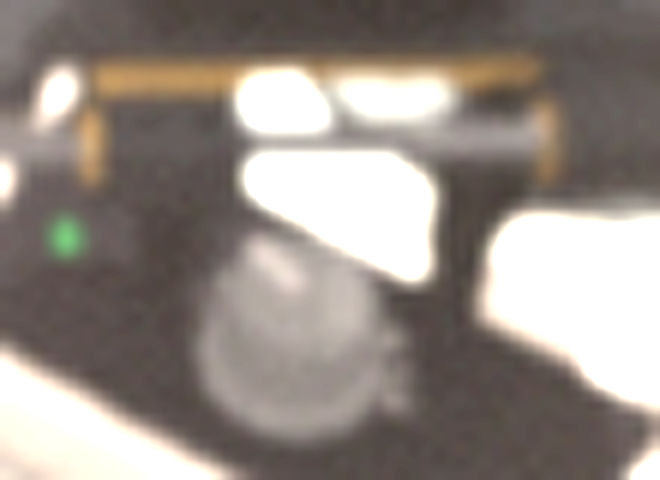

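{"api": "play_rows", "payload": {"translation": [[-0.6, 4, 0], [-0.5, 5, 0], [0, 5, 0], [0, 4, 0], [0, 2, 0], [0, 1, 0], [0, 0, 0], [0, 0, 0], [0, 0, 0], [0, 0, 0]], "turn": [[0, 0, 0.004], [0, 0, 0], [0, 0, 0], [0, 0, 0], [0, 0, 0], [0, 0, 0], [0, 0, 0], [0, 0, 0], [0, 0, 0], [0, 0, 0]], "fingers": [0.1, 0.1, 0.1, 0.1, 0.1, 0.1, 0.1, 0.1, 0.1, 0.1]}}

```text
time: 24.83
position: [0.4604, -0.1397, 0.0564]
tool_rot: [-0.686, 1.795, -1.792]
ft_force: [-0.5, 0.4, -0.2]
grip_width: 0.549
```

{"api": "play_rows", "payload": {"translation": [[0, 0, 0], [0, 0, 0], [0, 0, 0], [0, 0, 0], [0, 0, 0], [0, 0, 0], [0, 0, 0], [0, 0, 0], [0, 0, 0], [0, 0, 0]], "turn": [[0, 0, 0], [0, 0, 0], [0, 0, 0], [0, 0, 0], [0, 0, 0], [0, 0, 0], [0, 0, 0], [0, 0, 0], [0, 0, 0], [0, 0, 0]], "fingers": [0, -0.1, -0.2, -0.25, -0.3, -0.35, -0.5, -1, -1, -1], "grip_force": 12}}

```text
time: 25.67
position: [0.4609, -0.1404, 0.0564]
tool_rot: [-0.686, 1.794, -1.794]
ft_force: [3.8, -4.3, -4.3]
grip_width: 0.338
```

```bash
python3 - <<'E'
from h import *
s,q,Q=cur();print(s['joint_positions'],q,s['ft_force'],s['torque'],s['grip_width']*87)
go(q,down(-138))
E
```

```text
[-0.631   0.1632  0.9403  2.0745 -0.1612  0.9743 -0.4444] [ 0.4609 -0.1404  0.0564] [ 3.8463 -4.3196 -4.2816] [-0.8321 -0.7176  0.0118] 29.372609956845295
t 25.6667 pos [ 0.4609 -0.1404  0.0564] turn(tool) [-0.001  -0.0004 -0.0024] deg 0.15275999602126691 | shift after turn mm [0. 0. 0.] | shift now [0. 0. 0.]
```

{"api": "play_rows", "payload": {"translation": [[0, 0, 0.7], [0, 0, 0], [0, 0, 0], [0, 0, 0], [0, 0, 0], [0, 0, 0], [0, 0, 0], [0, 0, 0], [0, 0, 0], [0, 0, 0]], "turn": [[0, 0, 0], [0, 0.05, 0], [0, 0.1, 0], [0, 0.1, 0], [0, 0.1, 0], [0, 0.1, 0], [0, 0.1, 0], [0, 0.1, 0], [0, 0.05, 0], [0, 0, 0]], "fingers": [-1, -1, -1, -1, -1, -1, -1, -1, -1, -1]}}

```text
time: 26.5
position: [0.4611, -0.1409, 0.0564]
tool_rot: [-0.031, 2.206, -2.204]
ft_force: [2.7, -3.6, -3.7]
grip_width: 0.341
```

```bash
python3 - <<'E'
from h import *
s,q,Q=cur();print(s['joint_positions'],q,s['ft_force'],s['torque'],s['grip_width']*87)
go(q,down(-138-np.degrees(.7)))
go(q,down(-138-np.degrees(1.3)))
snap('k3',[('scene',310,190,440,310,6),('top',330,130,420,220,7)])
E
```

```text
[-0.7235  0.1896  1.05    2.0751 -0.2     0.9792 -1.1095] [ 0.4611 -0.1409  0.0564] [ 2.7075 -3.6051 -3.6723] [-0.9672 -0.5722 -0.0261] 29.65387973946404
t 26.5 pos [ 0.4611 -0.1409  0.0564] turn(tool) [ 0.0008 -0.0027 -0.0019] deg 0.19566314827751308 | shift after turn mm [0. 0. 0.] | shift now [0. 0. 0.]
t 26.5 pos [ 0.4611 -0.1409  0.0564] turn(tool) [ 0.0013  0.5973 -0.0016] deg 34.22027852798803 | shift after turn mm [0. 0. 0.] | shift now [0. 0. 0.]
```

View pics/k3_c1.png

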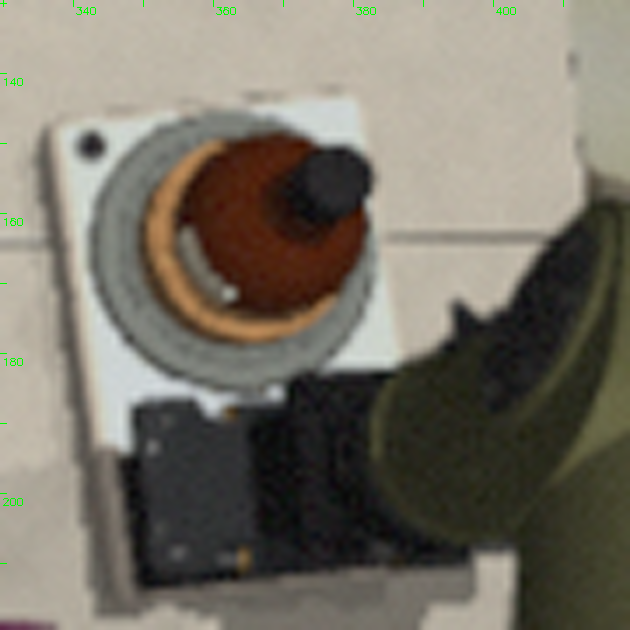

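View pics/k3_c0.png

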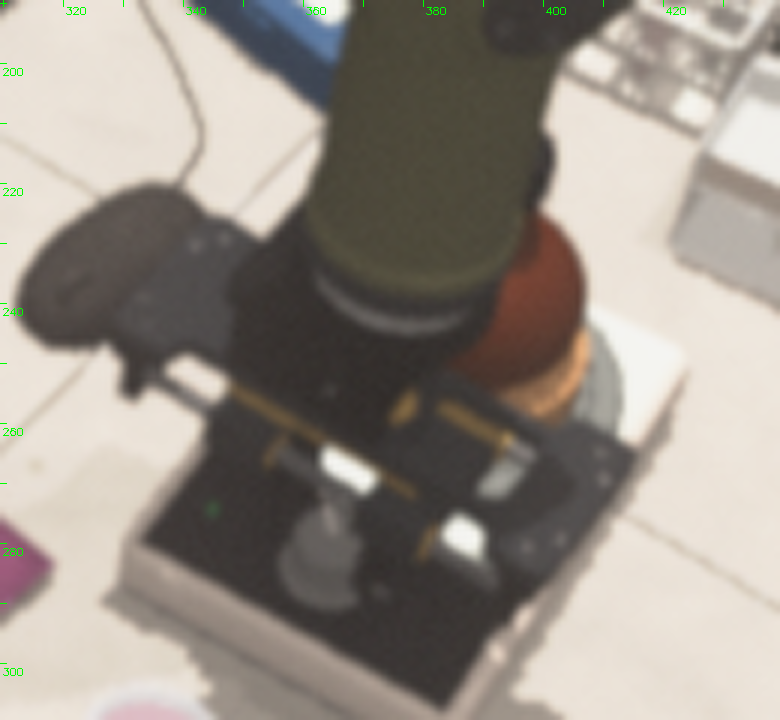

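{"api": "play_rows", "payload": {"translation": [[0, 0, 0], [0, 0, 0], [0, 0, 0], [0, 0, 0], [0, 0, 0], [0, 0, 0], [0, 0, 0], [0, 0, 0], [0, 0, 0], [0, 0, 0]], "turn": [[0, 0.05, 0], [0, 0.1, 0], [0, 0.1, 0], [0, 0.1, 0], [0, 0.1, 0], [0, 0.1, 0], [0, 0.05, 0], [0, 0, 0], [0, 0, 0], [0, 0, 0]], "fingers": [-1, -1, -1, -1, -1, -1, -1, -1, -1, -1]}}

```text
time: 27.43
position: [0.461, -0.1414, 0.0564]
tool_rot: [-0.556, -1.901, 1.899]
ft_force: [2.7, -5.1, -4.3]
grip_width: 0.337
```

```bash
python3 - <<'E'
from h import *
s,q,Q=cur();print(s['joint_positions'],q,s['ft_force'],s['torque'],s['grip_width']*87)
go(q,down(-138-np.degrees(1.3)))
snap('k4',[('scene',310,190,440,310,6),('top',330,130,420,220,7)])
s=cv2.imread("pics/k4_scene.png");c=s[255:295,340:395];c=cv2.resize(c,None,fx=12,fy=12,interpolation=cv2.INTER_CUBIC);cv2.imwrite("pics/k4z.png",cv2.convertScaleAbs(c,alpha=2.2,beta=-40))
E
```

```text
[-0.8061  0.2232  1.1525  2.0766 -0.2461  0.9855 -1.6641] [ 0.461  -0.1414  0.0564] [ 2.7372 -5.1194 -4.2638] [-1.1073 -0.498   0.0061] 29.355533512391506
t 27.4333 pos [ 0.461  -0.1414  0.0564] turn(tool) [ 0.0012 -0.0009 -0.0014] deg 0.12001265514079199 | shift after turn mm [0. 0. 0.] | shift now [0. 0. 0.]
```

View pics/k4z.png

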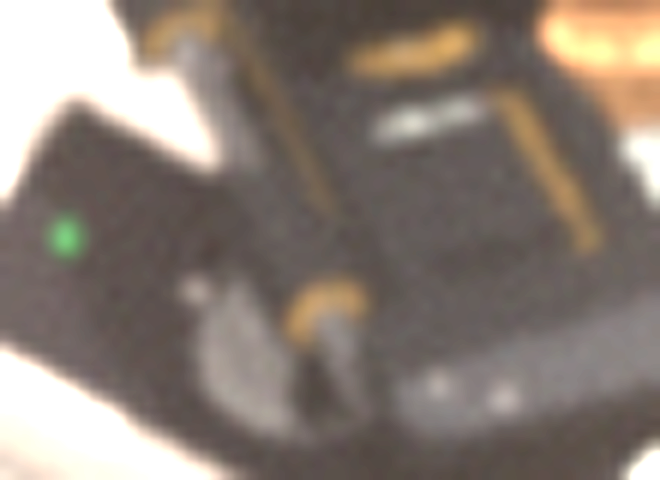

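View pics/k4_c1.png

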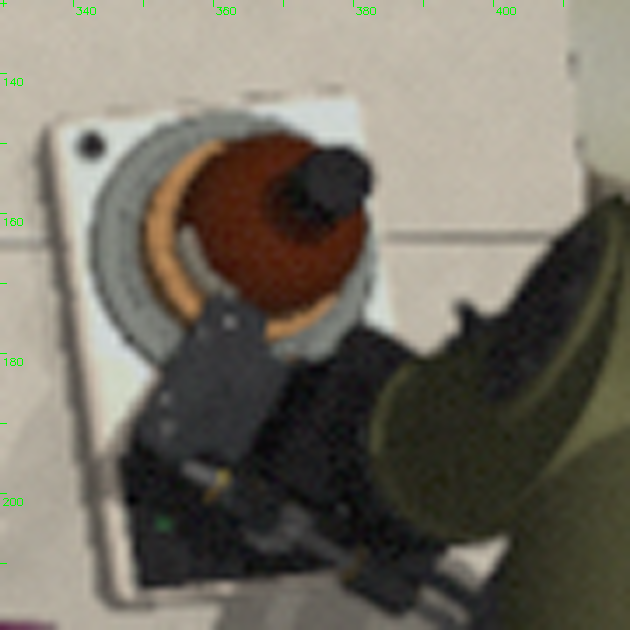

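{"api": "play_rows", "payload": {"translation": [[0, 0, 0], [0, 0, 0], [0, 0, 0], [0, 0, 0], [0, -5, 0], [0, -10, 0], [0, -15, 0], [0, -20, 0], [0, -20, 0], [0, -20, 0]], "turn": [[0, 0, 0], [0, 0, 0], [0, 0, 0], [0, 0, 0], [0, 0, 0], [0, 0, 0], [0, 0, 0], [0, 0, 0], [0, 0, 0], [0, 0, 0]], "fingers": [-0.3, -0.2, 0, 0.1, 0.1, 0.1, 0.1, 0.1, 0.1, 0.1]}}

```text
time: 28.37
position: [0.4602, -0.1405, 0.1472]
tool_rot: [-0.554, -1.902, 1.897]
ft_force: [0.2, 1.1, -0.2]
grip_width: 0.546
```

{"api": "play_rows", "payload": {"translation": [[0, -20, 0], [0, -20, 0], [0, -20, 0], [0, -20, 0], [0, -15, 0], [0, -5, 0], [0, 0, 0], [0, 0, 0], [0, 0, 0], [0, 0, 0]], "turn": [[0, 0, 0], [0, 0, 0], [0, 0, 0], [0, 0, 0], [0, 0, 0], [0, 0, 0], [0, 0, 0], [0, 0, 0], [0, 0, 0], [0, 0, 0]], "fingers": [0.1, 0.1, 0.1, 0.1, 0.1, 0.1, 0.1, 0.1, 0.1, 0.1]}}

```text
time: 29.2
position: [0.4598, -0.1405, 0.2451]
tool_rot: [-0.552, -1.901, 1.898]
ft_force: [-0.6, 0.6, 0.7]
grip_width: 0.547
```

```bash
python3 - <<'E'
from h import *
s,q,Q=cur();print(s['joint_positions'],q,s['ft_force'])
go([.46,.03,.26],down(-138-np.degrees(1.3)))
snap('k5',[('scene',310,190,440,310,6),('top',330,130,420,220,7)])
E
```

```text
[-0.9161 -0.1849  1.0584  1.8485  0.1619  1.3883 -2.033 ] [ 0.4598 -0.1405  0.2451] [-0.5645  0.6068  0.671 ]
t 29.2 pos [ 0.4598 -0.1405  0.2451] turn(tool) [ 0.0009 -0.0003  0.002 ] deg 0.12760306543950317 | shift after turn mm [  91.4193  -14.8511 -143.9337] | shift now [  91.4959  -14.5347 -143.9174]
```

View pics/k5_c0.png

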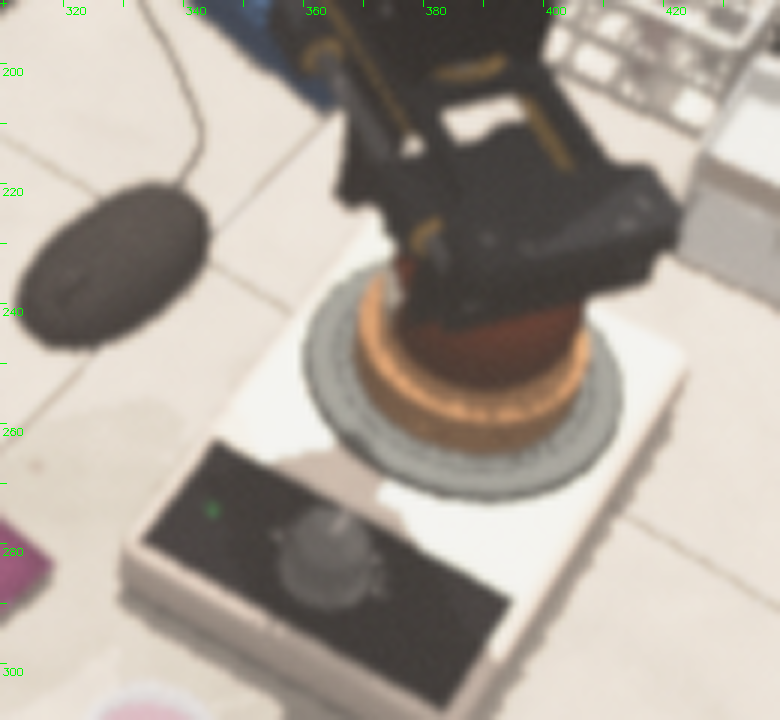

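Lift a bit more and swing away towards +y (left) for an unobstructed check.

{"api": "play_rows", "payload": {"translation": [[0, -15, 0], [10, 0, -16], [14, 0, -22], [14, 0, -22], [14, 0, -22], [14, 0, -22], [14, 0, -22], [11, 0, -18], [0, 0, 0], [0, 0, 0]], "turn": [[0, 0, 0], [0, 0, 0], [0, 0, 0], [0, 0, 0], [0, 0, 0], [0, 0, 0], [0, 0, 0], [0, 0, 0], [0, 0, 0], [0, 0, 0]], "fingers": [0.1, 0.1, 0.1, 0.1, 0.1, 0.1, 0.1, 0.1, 0.1, 0.1]}}

```text
time: 30.13
position: [0.4608, 0.0306, 0.261]
tool_rot: [-0.551, -1.902, 1.901]
ft_force: [0.2, -1.0, -0.6]
grip_width: 0.552
```

```bash
python3 - <<'E'
from h import *
s,q,Q=cur();print(s['joint_positions'],q,s['ft_force'])
snap('k6',[('scene',345,195,425,295,7),('top',335,135,400,215,9)])
s=cv2.imread("pics/k6_scene.png");t=cv2.imread("pics/k6_top.png")
a=cv2.resize(t[188:215,350:390],None,fx=14,fy=14,interpolation=cv2.INTER_CUBIC)
b=cv2.resize(s[265:300,345:385],None,fx=14,fy=14,interpolation=cv2.INTER_CUBIC)
h=max(a.shape[0],b.shape[0]);o=np.zeros((h,a.shape[1]+b.shape[1],3),np.uint8);o[:a.shape[0],:a.shape[1]]=a;o[:b.shape[0],a.shape[1]:]=b
cv2.imwrite("pics/knob6.png",cv2.resize(cv2.convertScaleAbs(o,alpha=1.3),None,fx=.7,fy=.7))
k=np.array([.4602,-.1404,.069]);e=np.array([.9956,.0932,0]);l=np.array([-.0932,.9956,0])
for v in(1.2,1.4,1.6):
    an=np.radians(80)-v
    d=e*np.cos(an)+l*np.sin(an)
    print(v,[(lambda p:p[1]-p[0])(((proj(n,[k,k+.014*d]))*14)*.7) for n in('top','scene')])
E
```

```text
[-0.9959 -0.1852  0.7823  1.8573  0.1312  1.4178 -2.3778] [0.4608 0.0306 0.261 ] [ 0.1505 -0.9722 -0.5948]
1.2 [array([-14.6026, -40.3887]), array([ 16.1079, -42.5614])]
1.4 [array([ -6.4258, -42.0939]), array([ 26.6385, -37.9256])]
1.6 [array([  2.0051, -42.1236]), array([ 36.1333, -31.7769])]
```

View pics/knob6.png

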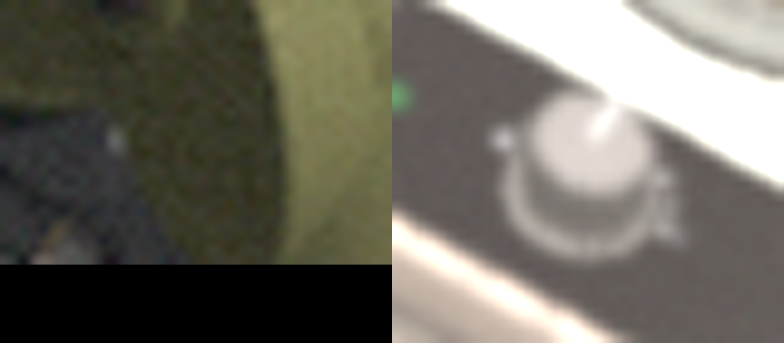

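View pics/k6_c0.png

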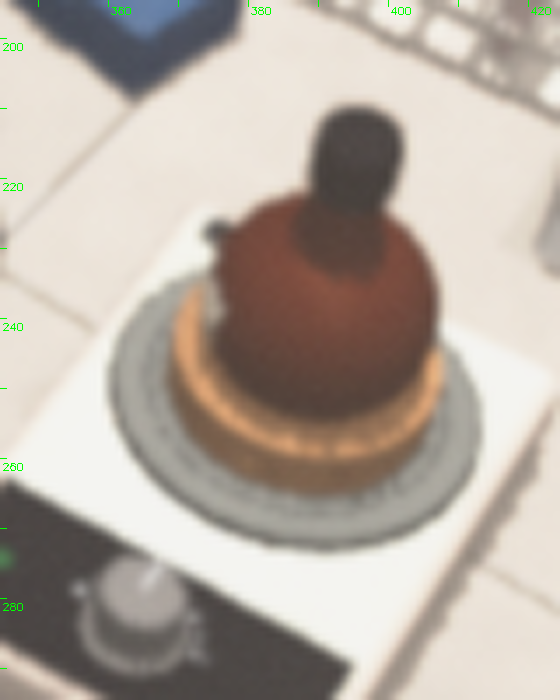

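View pics/k6_c1.png

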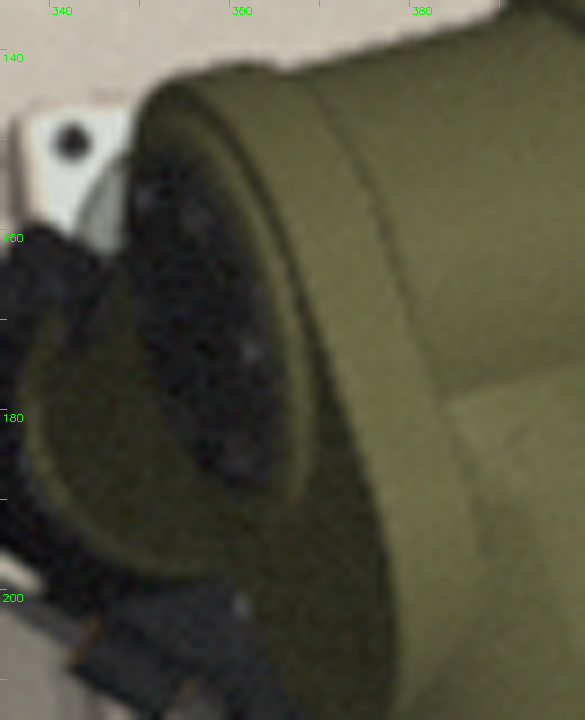

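{"api": "play_rows", "payload": {"translation": [[10, 0, -16], [16, 0, -25], [18, 0, -28], [18, 0, -28], [18, 0, -28], [18, 0, -28], [16, 0, -25], [10, 0, -16], [0, 0, 0], [0, 0, 0]], "turn": [[0, 0, 0], [0, -0.05, 0], [0, -0.05, 0], [0, -0.05, 0], [0, -0.05, 0], [0, -0.05, 0], [0, -0.05, 0], [0, -0.05, 0], [0, 0, 0], [0, 0, 0]], "fingers": [0.1, 0.1, 0.1, 0.1, 0.1, 0.1, 0.1, 0.1, 0.1, 0.1]}}

```text
time: 31.07
position: [0.4315, 0.2563, 0.2619]
tool_rot: [-0.23, -2.108, 2.106]
ft_force: [0.2, -1.3, 0.2]
grip_width: 0.552
```

```bash
python3 - <<'E'
from h import *
s,q,Q=cur();print(s['joint_positions'],q,s['ft_force'])
snap('k7',[('scene',350,262,382,294,20),('top',355,188,387,212,20),('top',335,135,400,215,9)])
k=np.array([.4602,-.1404,.069]);e=np.array([.9956,.0932,0]);l=np.array([-.0932,.9956,0])
im={n:cv2.imread(f"pics/k7_{n}.png") for n in('scene','top')}
for n,x0,y0 in(('scene',350,262),('top',355,188)):
  for v in(1.2,1.3,1.4,1.5,1.6):
    an=np.radians(80)-v;d=e*np.cos(an)+l*np.sin(an);p=proj(n,[k,k+.014*d]);print(n,v,(p-[x0,y0]+.5)*20-.5)
print((proj('top',circ(k,.015))-[355,188]+.5).min(0)*20,(proj('top',circ(k,.015))-[355,188]+.5).max(0)*20)
print((proj('scene',circ(k,.015))-[350,262]+.5).min(0)*20,(proj('scene',circ(k,.015))-[350,262]+.5).max(0)*20)
E
```

```text
[-1.1964 -0.0365  0.5976  1.7698  0.0208  1.4007 -2.3903] [0.4315 0.2563 0.2619] [ 0.1865 -1.3387  0.2429]
scene 1.2 [[313.1223 337.5494]
 [345.9955 250.6893]]
scene 1.3 [[313.1223 337.5494]
 [356.954  255.0083]]
scene 1.4 [[313.1223 337.5494]
 [367.4866 260.1502]]
scene 1.5 [[313.1223 337.5494]
 [377.4895 266.0659]]
scene 1.6 [[313.1223 337.5494]
 [386.8637 272.6985]]
top 1.2 [[340.6034 272.1208]
 [310.8021 189.6949]]
top 1.3 [[340.6034 272.1208]
 [319.0388 187.5329]]
top 1.4 [[340.6034 272.1208]
 [327.4894 186.2149]]
top 1.5 [[340.6034 272.1208]
 [336.0701 185.7538]]
top 1.6 [[340.6034 272.1208]
 [344.6954 186.1542]]
[248.4892 180.1006] [433.6835 365.497 ]
[188.6282 236.0792] [438.8916 441.8151]
```

View pics/k7_c0.png

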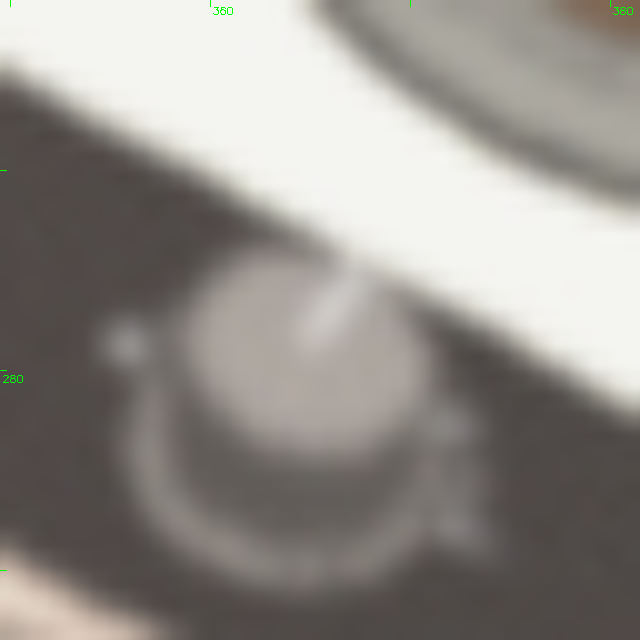

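View pics/k7_c1.png

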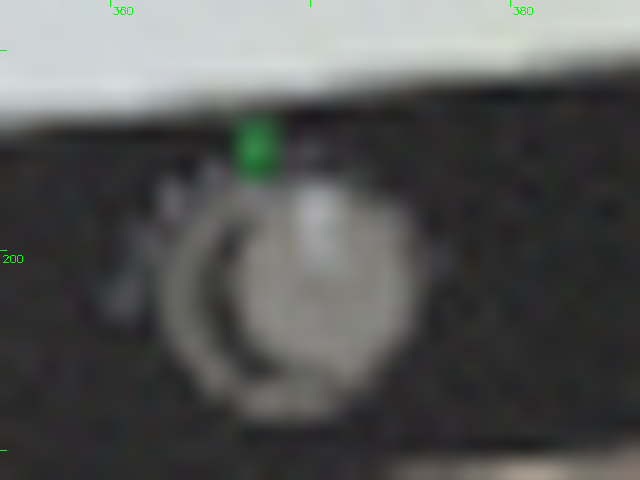

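View pics/k7_c2.png

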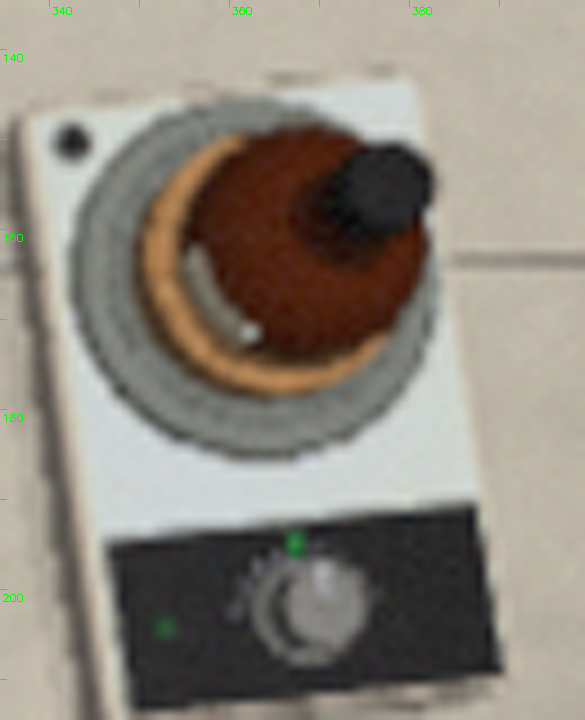

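```bash
python3 - <<'E'
from h import *
from bench import ctrl
s,q,Q=cur();print(s['time'],s['qd'],s['ft_force'])
print(ctrl.close_job())
E
```

```text
31.1667 [ 0.0075 -0.0089  0.0047  0.0001 -0.0031 -0.0028 -0.0013] [0.3002 0.1011 0.5073]
the job is handed in; nothing more can be done
None
```

I handed the job in at 31.2 s, and my last camera checks put everything within tolerance. `close_job` gave no verdict, so these checks are the only confirmation.

- **Ring:** I gripped the cork ring by its wall and set it on the plate. Both views together put its centre about 0.4 mm from the plate's centre.
- **Flask:** I took the amber flask by its cap along its lean, turned it upright and lowered it into the ring with about 7 N of contact force. After release, the ball's outline matched the seated position.
- **Neck angle:** The two cameras disagreed here. Late on, the top view showed practically no lean and the scene view about 1.6°. Just after release I had estimated about 2°. The limit is 5°.
- **Knob:** I turned it 1.30 rad clockwise from an estimated 0.10 rad, after the flask was seated and let go. The final pointer reads about 1.29 rad in the scene view and 1.45 rad in the top view, so about 1.37 on average against the 1.2 to 1.6 allowed.
- **Other objects:** I never reached for the petri dish, objective can or filter cube. They looked in place wherever I could see them, but I did not re-measure them. The gripper ended well clear of everything.

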